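# Exchange the standard at the back of the rack

### The arm

A 7-joint arm with a two-finger parallel gripper is mounted at the origin on a cart in front of the work surface, level with it; the furniture and walls round the work are solid. World frame = base frame: x ahead of the robot, y to its left, z up, the work surface at z = 0. Lengths are in mm, angles in rad, forces in N, time in s.
With the tool pointing down it reaches from about 350 to 900 mm from the base axis. Payload 19.9 kg.
Tool frame: the origin (TCP) lies on the centre line of the jaws, within the pads' length; the fingertips stand 25 mm ahead of it and the grasp point (between the pads) lies 6 mm ahead of it; z points along the fingers, y is the line along which they close (so a half turn about z gives the same grasp; the last joint's range is limited). The gripper opens to 85 mm and grips with 20 to 120 N. Pads are 22 mm wide; open, the fingers measure 114 mm over their backs; the gripper's body (76 mm by 85 mm) begins 54 mm behind the grasp point. The pads swing forward as they close: fully open they stand 13 mm farther back than shut.
Start: joints at [-1.284, 0.417, -0.01, 1.614, 0.005, 1.111, -0.053], TCP at [201.806, 591.505, 256.26] pointing down, gripper open.
Joint ranges: [-2.81, 2.81], [-0.39, 2.02], [-1.27, 1.25], [0.06, 2.57], [-1.19, 4.33], [0.19, 2], [-2.82, 2.82]. Speed limits (rad/s): [1.89, 1.89, 2.39, 2.39, 3.01, 3.01, 3.01].

### API

Orientations are given as a unit quaternion [x, y, z, w].
In Python, from workcell import ctrl, optics, ticket gives the robot as it stands.
- The arm moves only by the tool play_rows, never from a script. Its argument "series" is one flat list of numbers, 5 for each row, row after row: the opening, from -1 (shut) to 1 (fully open), then the shift along the tool's x, y, z in cm, then the turn about the tool's z in degrees. In form: [jaw, x, y, z, spin, jaw, x, y, z, spin, ...]. A call has 1 to 5 rows; each row is the pose to reach, as a shift and turn from the pose commanded when the call began, along the tool's axes at that moment; what a row does not reach only later rows make up. A row lasts 1/12 s, in which the tool goes at most 41.7 mm and 7.16 degrees, less where a joint would pass 70% of its speed; a pose out of reach is approached as far as the arm can. A call with a gripper value outside its range is refused whole. The fingers move at their own pace and stop on an object; "force" is the grip in N (left out, the last holds). Time passes only in rows, so rows that repeat a pose let the fingers close. It gives the time, the measured TCP pose, the force, the opening and the grip force at its end, in the units of the state.
- ctrl.observe(): the state, without advancing time (a new reading comes with each control period).
- optics.snapshot(name): name is "side" or "top" or "wrist"; returns a dict with "pixels" (400x640x3 uint8, red, green, blue), "fovy" (degrees; the focal length in pixels is half the picture's height over the tangent of half this angle, whatever the lens; pixels are square), "cx", "cy" (the principal point, pixels), "R" (3x3) and "t" (3): a world point X has camera coordinates R X + t. Camera axes: x right, y down, z forward; pixel columns grow to the right and rows downward; lengths in mm; the calibration is good to about 2 mm. A picture is of the moment at which its call begins. There is no depth.
- ticket.sign_off(): hands the job in; it is judged then, once.
The state is a dict: "clock": time; "joint_pos": joint angles; "joint_vel": joint speeds; "effort": joint torques, N m; "eef_pos": TCP position; "eef_rot": TCP orientation; "contact_force": force on the tool from outside, world axes, zero at the start; "torque": the same for the moment, N m; "opening": finger opening in mm; "grasp_force": force on a finger pad.
Only numpy, scipy, OpenCV 4.12 (cv2) and the standard library are available. Lean on these libraries where they do the work, as an engineer would, in place of code of your own. Each camera call takes 0.05 s, during which the arm holds its last target. There are 200 camera calls.

### The job

The copper-coloured standard stands at the back of the green rack behind two vials. First clear both vials out of the way by standing them in the grey tray; then take the copper-coloured disc out and set it centred on the round measuring stand, and after that put the silver disc from the tray on the copper one's old mark in the rack. Finally put the two vials back into the rack, each on the very mark where it stood at the start; do not tip a vial over at any time.

Things in the scene. Friction and masses are not known exactly. Their poses are not given: they have to be found in the camera images.
- vial_red: loose white vial with a red ribbed screw cap, round, 24 mm diameter, 48 mm tall, 30 g, upright; the cap is its upper part (about 20 mm). Origin: centre of its underside, z up. Starts on one of the rack's two front marks (left or right, drawn afresh) and must end there again, within about 12 mm.
- vial_blue: loose white vial with a blue ribbed screw cap, otherwise the same as the red one: 24 mm diameter, 48 mm tall, origin at the centre of its underside. Starts on the other front mark and must end there again, within about 12 mm.
- copper_disc: loose copper-coloured cylindrical metal standard, 45 mm diameter, 20 mm tall, about 0.22 kg, lying flat on the rack's rear mark. Origin: centre of its underside, z up.
- silver_disc: loose silver-grey cylindrical metal standard, 40 mm diameter, 26 mm tall, about 0.15 kg, lying flat somewhere in the grey tray. Origin: centre of its underside, z up.
- rack: fixed green rack, 113 mm long (its x, pointing from the front, where the vials are, to the back), 78 mm wide, open at both ends; floor 4 mm thick; side rails 32 mm high, 70 mm free between them. Origin: centre of its underside, z up. White ring marks on the floor: rear (53 mm) at x +8, y 0 mm; two front (31 mm) at x -37, y +18 and -18 mm. The vials stand 10 mm before the copper disc.
- tray: fixed shallow grey tray, 150 mm (its x) by 240 mm (its y), floor 3 mm thick, rim 18 mm high and 3 mm thick. Origin: centre of its underside, z up; its long y axis lies roughly along world x. Empty but for the silver disc.
- stand: fixed round measuring stand: black foot 80 mm in diameter, bright plate 72 mm in diameter on it with a dark ring and a centre dot, its top 14 mm above the origin. Origin: centre of its underside, z up.

How it is judged:
By the outcome, as a careful person would: the job done as asked, in the order asked, and still so for the second after the job is handed in, with the robot touching nothing.
It also fails if it takes over 109 s, if anything falls off the work surface, if the arm or the gripper's body presses on something with over 40 N, if the wrist force passes 120 N, or if a joint passes its speed limit or range.

## Working session

There is one attempt and no reset: what is moved stays moved. The work goes in short steps, Python scripts to look and compute and a tool call to move; the robot and the scene stay as the last step left them, time stands still between calls to the robot, and variables do not carry over. Pictures are saved under pics/ and viewed, at most 14 in all, crops included, and the job is handed in when it is done.

Besides the shell and the picture viewer there is one more tool, called after "Request:" by a JSON object that holds its "op" and its "data", one argument or row to a line. play_rows: Moves the arm, as the interface text tells. Its arguments: {"type":"object","properties":{"series":{"type":"array"},"force":{"type":"number"}},"required":["series"]}

```bash
mkdir -p pics; ls
python3 - <<'E'
from workcell import ctrl, optics, ticket
import cv2, numpy as np, pickle
print(ctrl.observe())
for n in ["side","top","wrist"]:
    s=optics.snapshot(n); pickle.dump(s,open(f"pics/{n}0.pkl","wb"))
    cv2.imwrite(f"pics/{n}0.png",s["pixels"][:,:,::-1]); print(n,s["fovy"],s["cx"],s["cy"],s["R"],s["t"])
E
```

```text
pics
{'clock': 0.0, 'joint_pos': array([-1.28350197,  0.41795215, -0.01030987,  1.61421595,  0.00470277,
        1.11066673, -0.05298437]), 'joint_vel': array([ 0.00060256, -0.00175061, -0.00241194,  0.00247881,  0.00069545,
       -0.00056803,  0.00054874]), 'effort': array([-8.66198206e-04, -8.64433908e+01,  6.78660795e-01, -4.34911323e+01,
        1.90706825e-02,  7.37068156e-03,  5.59889713e-06]), 'eef_pos': array([201.71310153, 591.20754929, 255.65627016]), 'eef_rot': array([ 1.63642065e-01,  9.86519591e-01, -6.06751695e-04, -5.45417436e-05]), 'contact_force': array([ 0.07232798, -0.19565985,  0.47003018]), 'torque': array([ 0.00697049,  0.0053402 , -0.01589945]), 'grasp_force': 0.0, 'opening': 84.94117459068681}
side 51.991220587177594 330.8571727291703 201.81618869153257 [[ 0.90479295 -0.42526705 -0.02230811]
 [-0.277283   -0.5485666  -0.78878946]
 [ 0.32320868  0.71987681 -0.61425852]] [-441.86396873  210.15313026  667.4944063 ]
top 44.922120884468974 314.7141077911076 193.70036811282966 [[-0.01768731 -0.99954558 -0.02440873]
 [-0.99188132  0.020616   -0.12548479]
 [ 0.12593098  0.02199108 -0.99179523]] [ 99.64757098 530.64794355 927.93912041]
wrist 63.343496422182746 316.57599274111533 195.68711283753217 [[ 0.32244185  0.94658845 -0.00124749]
 [ 0.91275941 -0.31056876  0.26536261]
 [ 0.25080175 -0.08670267 -0.96414788]] [-623.20777028  -34.37870506  377.58390247]
```

View pics/top0.png

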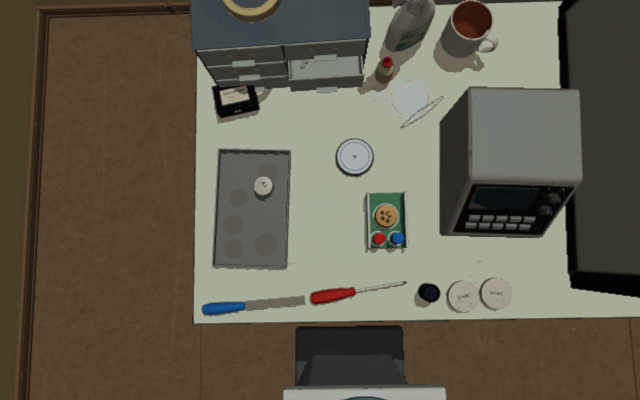

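View pics/side0.png

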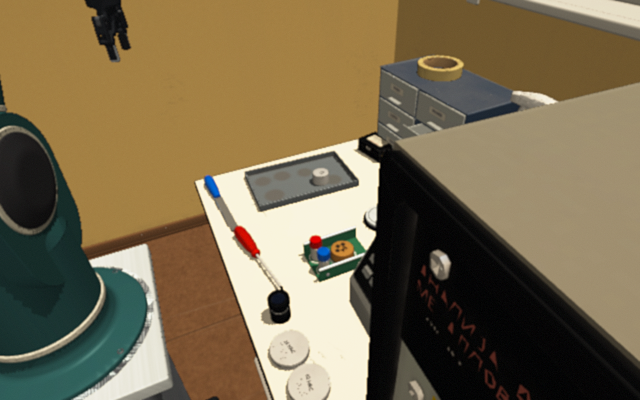

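View pics/wrist0.png

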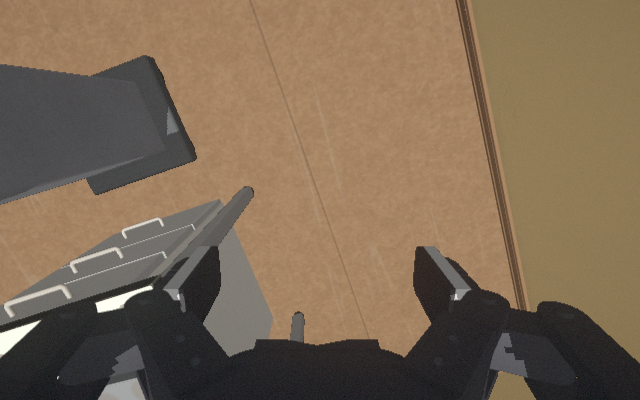

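The top view shows the rack at about (386,220), with red cap (378,240), blue cap (397,240) and copper disc (386,215). The silver disc is at (263,186) in the tray (centre about 252,208), and the stand is at (354,156). The side view shows the same things, apart from the partly hidden stand at (370,217). The wrist view shows only the floor.

```bash
cat > h.py <<'E'
import cv2, numpy as np, pickle
from workcell import ctrl, optics, ticket
from scipy.spatial.transform import Rotation as Ro
def K(s):
    f=s["pixels"].shape[0]/2/np.tan(np.radians(s["fovy"])/2)
    return np.array([[f,0,s["cx"]],[0,f,s["cy"]],[0,0,1]])
def ray(s,p):
    d=s["R"].T@np.linalg.inv(K(s))@np.array([p[0],p[1],1.]); return -s["R"].T@s["t"],d/np.linalg.norm(d)
def plane(s,p,z):
    o,d=ray(s,p); return (o+d*(z-o[2])/d[2]).round(1)
def tri(*sp):
    A=np.zeros((3,3));b=np.zeros(3)
    for s,p in sp:
        o,d=ray(s,p);M=np.eye(3)-np.outer(d,d);A+=M;b+=M@o
    return np.linalg.solve(A,b).round(1)
def proj(s,X): 
    c=K(s)@(s["R"]@np.array(X,float)+s["t"]); return (c[:2]/c[2]).round(1)
def mask(s,lo,hi,roi):
    m=cv2.inRange(cv2.cvtColor(s["pixels"],cv2.COLOR_RGB2HSV),np.array(lo),np.array(hi))
    k=np.zeros_like(m);x0,y0,x1,y1=roi;k[y0:y1,x0:x1]=m[y0:y1,x0:x1];return k
def blobs(s,lo,hi,roi,minA=15,close=0):
    m=mask(s,lo,hi,roi)
    if close: m=cv2.morphologyEx(m,cv2.MORPH_CLOSE,np.ones((close,close),np.uint8))
    n,l,st,c=cv2.connectedComponentsWithStats(m)
    return [(c[i].round(1),st[i]) for i in range(1,n) if st[i,4]>=minA]
def snap(n,name):
    s=optics.snapshot(n);pickle.dump(s,open(f"pics/{name}.pkl","wb"));cv2.imwrite(f"pics/{name}.png",s["pixels"][:,:,::-1]);return s
def load(name): return pickle.load(open(f"pics/{name}.pkl","rb"))
def state():
    o=ctrl.observe(); R=Ro.from_quat(o["eef_rot"]).as_matrix(); return o,np.array(o["eef_pos"]),R
def to(X,yawx):
    """shift in tool axes (cm) to bring TCP to X and tool x to world yaw yawx (deg)"""
    o,p,R=state(); d=R.T@(np.array(X,float)-p)/10
    cur=np.degrees(np.arctan2(R[1,0],R[0,0])); s=(cur-yawx+180)%360-180
    print("clock",round(o["clock"],2),"tcp",p.round(1),"yaw",cur.round(1),"-> cm",d.round(2),"spin",round(s,1))
E
python3 - <<'E'
from h import *
T,S=load("top0"),load("side0")
rt=(360,185,412,255); rs=(295,225,375,285)
for n,lo,hi in [("red",(0,150,110),(6,255,255)),("blue",(100,150,80),(125,255,255)),("cop",(8,90,90),(22,255,255)),("green",(60,60,20),(90,255,255))]:
    print(n,blobs(T,lo,hi,rt),blobs(S,lo,hi,rs))
for n in [(378,239),(397,239)]: print(plane(T,n,52))
print("cop",plane(T,(386,215),24),"sil",tri((T,(263.5,184)),(S,(320,173))),"stand",plane(T,(354.5,156),14))
print("rack corners",[plane(T,c,32) for c in [(366,194),(405,192),(366,250),(407,249)]])
print("tray",[plane(T,c,18) for c in [(218,150),(291,150),(214,267),(288,268)]])
for k,a in (("cab",(368,85)),("micro",(441,235))): print(k,plane(T,a,0))
to((430,-60,300),90)
E
```

```text
red [(array([379.1, 237.8]), array([374, 233,  11,  11,  93], dtype=int32))] [(array([315.6, 241.1]), array([310, 236,  12,  13, 107], dtype=int32))]
blue [(array([398. , 237.6]), array([393, 233,  11,  11,  99], dtype=int32))] [(array([323.2, 253.4]), array([317, 246,  13,  15, 151], dtype=int32))]
cop [(array([386.2, 215.1]), array([376, 205,  21,  21, 326], dtype=int32))] [(array([341.8, 250. ]), array([331, 240,  23,  22, 368], dtype=int32))]
green [(array([388.1, 214.2]), array([370, 193,  35,  55, 827], dtype=int32))] [(array([344.9, 240.4]), array([323, 229,  42,  25, 358], dtype=int32)), (array([330.9, 266.7]), array([305, 245,  55,  36, 429], dtype=int32))]
[439.9 -31.2  52. ]
[439.2 -67.6  52. ]
cop [488.1 -51.7  24. ] sil [553.7 193.5  24.1] stand [611.2   7.   14. ]
rack corners [array([530.1, -12.6,  32. ]), array([532.5, -90. ,  32. ]), array([419.4,  -9.1,  32. ]), array([419.9, -89.3,  32. ])]
tray [array([629.4, 287.3,  18. ]), array([625.9, 136.8,  18. ]), array([391.3, 293.5,  18. ]), array([386.8, 145.6,  18. ])]
cab [766.4 -26.7   0. ]
micro [ 447.2 -164.3    0. ]
clock 0.15 tcp [201.8 591.3 255.8] yaw 161.2 -> cm [-42.63 -54.27  -4.36] spin 71.2
```

Request:
{"op": "play_rows", "data": {
  "series": [1,-15.8,-10.5,-1.8,0,1,-15.8,-10.5,-1.8,0,1,-15.8,-10.5,-1.8,0,1,-15.8,-10.5,-1.8,0,1,-15.8,-10.5,-1.8,0]
}}

```text
clock: 0.57
eef_pos: [320.2, 437.4, 274.7]
eef_rot: [0.165, 0.986, -0.0, 0.0]
contact_force: [1.3, 0.1, 1.1]
opening: 85.3
grasp_force: 0.0
```

Request:
{"op": "play_rows", "data": {
  "series": [1,-15.8,-10.5,-1.8,0,1,-15.8,-10.5,-1.8,0,1,-15.8,-10.5,-1.8,0,1,-15.8,-10.5,-1.8,0,1,-15.8,-10.5,-1.8,0]
}}

```text
clock: 0.98
eef_pos: [435.4, 286.7, 292.8]
eef_rot: [0.166, 0.986, -0.0, 0.0]
contact_force: [0.1, -0.1, 0.4]
opening: 85.7
grasp_force: 0.0
```

Request:
{"op": "play_rows", "data": {
  "series": [1,-6.4,-4.2,-0.8,35,1,-6.4,-4.2,-0.8,35,1,-6.4,-4.2,-0.8,35,1,-6.4,-4.2,-0.8,35,1,-6.4,-4.2,-0.8,35]
}}

```text
clock: 1.4
eef_pos: [480.3, 229.7, 300.2]
eef_rot: [0.456, 0.89, -0.0, -0.0]
contact_force: [0.2, 1.2, 0.5]
opening: 85.2
grasp_force: 0.0
```

Request:
{"op": "play_rows", "data": {
  "series": [1,0,0,0,35,1,0,0,0,35,1,0,0,0,35,1,0,0,0,35,1,0,0,0,35]
}}

```text
clock: 1.82
eef_pos: [480.0, 230.3, 300.1]
eef_rot: [0.702, 0.712, -0.0, -0.0]
contact_force: [-0.8, 0.6, -0.5]
opening: 85.5
grasp_force: 0.0
```

Run:
```python
from h import *
snap("wrist","w1"); to((480,0,300),90)
```

```text
clock 1.87 tcp [480.  230.3 300.1] yaw 90.3 -> cm [-2.303e+01 -1.300e-01  2.000e-02] spin 0.3
```

Request:
{"op": "play_rows", "data": {
  "series": [1,-18,0,0,0,1,-18,0,0,0,1,-18,0,0,0,1,-18,0,0,0,1,-18,0,0,0]
}}

```text
clock: 2.28
eef_pos: [483.4, 44.6, 300.6]
eef_rot: [0.701, 0.713, -0.0, 0.0]
contact_force: [-0.1, -0.9, 0.6]
opening: 85.3
grasp_force: 0.0
```

Run:
```python
from h import *
snap("wrist","w2")
```

Request:
{"op": "play_rows", "data": {
  "series": [0,-7,-4,9,0,0,-7,-4,9,0,0,-7,-4,9,0,0,-7,-4,9,0,0,-7,-4,9,0]
}}

```text
clock: 2.75
eef_pos: [444.1, -21.3, 209.4]
eef_rot: [0.7, 0.714, -0.001, -0.001]
contact_force: [1.0, 0.2, 0.6]
opening: 42.7
grasp_force: 0.0
```

Run:
```python
from h import *
snap("wrist","w3"); to((480,0,300),90)
import cv2
a=[cv2.imread(f"pics/w{i}.png") for i in (1,2,3)]
cv2.imwrite("pics/m1.png",np.vstack([cv2.resize(np.hstack(a[:2]),(800,250)),np.hstack([cv2.resize(a[2],(560,350)),np.zeros((350,240,3),np.uint8)])]))
```

```text
clock 2.8 tcp [445.2 -20.4 210.3] yaw 91.3 -> cm [ 1.96  3.52 -8.97] spin 1.3
```

View pics/w2.png

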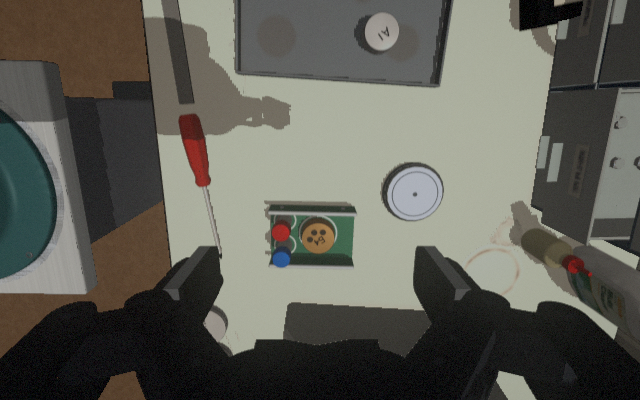

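View pics/w3.png

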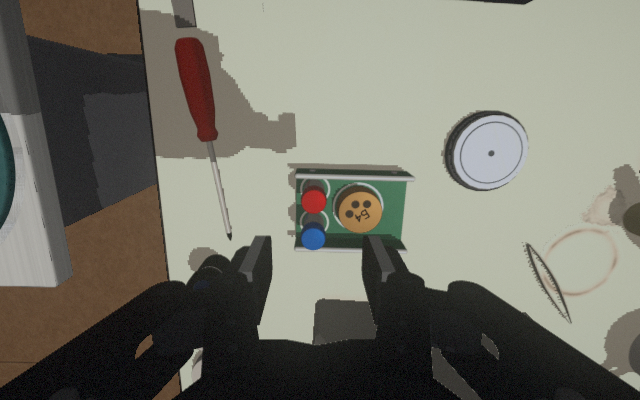

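View pics/w1.png

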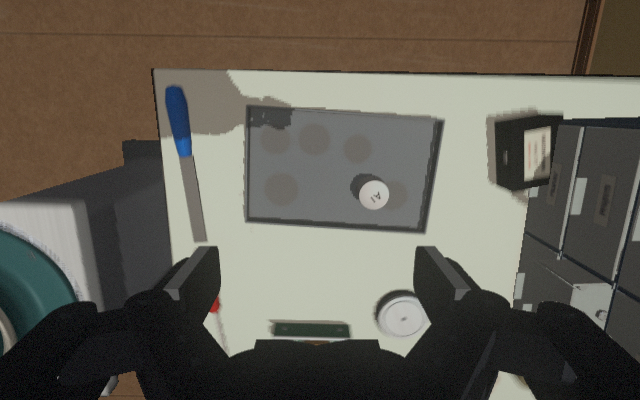

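Run:
```python
from h import *
W1,W2,W3,T=[load(n) for n in ("w1","w2","w3","top0")]
C={"red":((0,170,110),(6,255,255)),"blue":((100,170,60),(125,255,255)),"cop":((8,90,90),(22,255,255))}
roi={"w2":(262,195,360,272),"w3":(290,160,415,255),"t":(360,185,412,255)}
P={}
for n,(lo,hi) in C.items():
    r=[]
    for s,k in ((W2,"w2"),(W3,"w3"),(T,"t")):
        b=max(blobs(s,lo,hi,roi[k],15,7 if n=="cop" else 3),key=lambda b:b[1][4]);st=b[1]
        m=cv2.morphologyEx(mask(s,lo,hi,roi[k]),cv2.MORPH_CLOSE,np.ones((5,5),np.uint8)); c=max(cv2.findContours(m,0,2)[0],key=cv2.contourArea)
        e=cv2.fitEllipse(cv2.convexHull(c)); r.append((s,e[0])); print(n,k,b[0],st,np.round(e[0],1),np.round(e[1],1))
    P[n]=r; print("  tri w2w3",tri(*r[:2]),"w3t",tri(r[1],r[2]),"all",tri(*r))
    z=24 if n=="cop" else 51
    print("  plane",[plane(s,p,z) for s,p in r])
# white bright: stand plate, silver top
for n,pr in (("silver",[(W1,(340,170,400,215)),(W2,(360,5,405,58))]),("stand",[(W1,(370,290,430,340)),(W2,(380,160,448,225)),(W3,(440,105,535,195))])):
    r=[]
    for s,ro in pr:
        g=cv2.cvtColor(s["pixels"],cv2.COLOR_RGB2HSV); x0,y0,x1,y1=ro
        m=np.zeros(g.shape[:2],np.uint8); sub=g[y0:y1,x0:x1]
        m[y0:y1,x0:x1]=(((sub[...,2]>150)&(sub[...,1]<(45 if n=="silver" else 60))&((sub[...,0]>90) if n=="stand" else True))*255)
        m=cv2.morphologyEx(m,cv2.MORPH_OPEN,np.ones((3,3),np.uint8))
        c=max(cv2.findContours(m,0,2)[0],key=cv2.contourArea);e=cv2.fitEllipse(cv2.convexHull(c)); r.append((s,e[0]));print(n,np.round(e[0],1),np.round(e[1],1))
    print("  tri",tri(*r),"plane",[plane(s,p,29 if n=="silver" else 14) for s,p in r])
print("standdot",tri((W2,(415,194)),(W3,(491,153))),plane(W3,(491,153),14))
# rack green floor extents
for s,k in ((W2,"w2"),(W3,"w3")):
    m=mask(s,(60,60,20),(95,255,255),roi[k]); c=max(cv2.findContours(cv2.morphologyEx(m,cv2.MORPH_CLOSE,np.ones((15,15),np.uint8)),0,2)[0],key=cv2.contourArea); q=cv2.boxPoints(cv2.minAreaRect(c)); print([plane(s,p,4) for p in q])
print("tray W1",[plane(W1,p,18) for p in [(247,106),(443,119),(426,233),(245,221)]])
```

```text
red w2 [280.3 232.4] [272 225  18  16 223] [280.3 232.5] [15.7 17.3]
red w3 [313.4 201.3] [302 190  24  23 438] [313.5 201.2] [22.9 24. ]
red t [379.1 238. ] [374 233  11  11  91] [379.2 237.9] [10.1 10.6]
  tri w2w3 [441.  -34.5  57.4] w3t [441.1 -32.1  64.9] all [441.3 -32.6  62.5]
  plane [array([440.4, -37.3,  51. ]), array([440.7, -36.1,  51. ]), array([441.9, -33.7,  51. ])]
blue w2 [280.7 259.2] [273 253  16  14 181] [280.7 259.2] [13.8 16.3]
blue w3 [312.9 238.7] [302 229  23  21 369] [312.9 238.8] [20.5 22.5]
blue t [397.9 237.6] [392 233  13  11 105] [397.9 237.6] [10.4 12.5]
  tri w2w3 [441.  -69.9  56.2] w3t [441.2 -68.2  59.9] all [441.3 -68.3  59.7]
  plane [array([440.5, -72.7,  51. ]), array([440.9, -71.9,  51. ]), array([441.8, -69.5,  51. ])]
cop w2 [317.7 237.8] [302 223  32  31 789] [317.7 237.8] [30.7 32.3]
cop w3 [360.  211.6] [ 339  191   43   42 1414] [360.  211.6] [41.1 43.4]
cop t [386.  215.3] [376 205  21  21 354] [386.  215.3] [20.5 21.4]
  tri w2w3 [486.  -52.9  27.6] w3t [486.  -51.   31.5] all [486.  -50.9  32.7]
  plane [array([486.2, -54.7,  24. ]), array([486.3, -53.7,  24. ]), array([487.5, -51.7,  24. ])]
silver [373.8 194.6] [28.2 29.8]
silver [381.5  31.4] [32.7 35.3]
  tri [551.4 191.1  26.2] plane [array([550.7, 191.9,  29. ]), array([551. , 190.6,  29. ])]Traceback (most recent call last):
  File "<stdin>", line 23, in <module>
ValueError: max() iterable argument is empty
```

Request:
{"op": "play_rows", "data": {
  "series": [0,-1.6,0,9,0,0,-1.6,0,9,0,0,-1.6,0,9,0,0,-1.6,0,9,0,0,-1.6,0,9,0]
}}

```text
clock: 3.22
eef_pos: [446.4, -36.0, 121.7]
eef_rot: [0.7, 0.715, 0.0, 0.0]
contact_force: [0.5, -0.1, 0.9]
opening: 42.8
grasp_force: 0.0
```

Run:
```python
from h import *
to((441,-36,59.5),90)
W1,W2,W3=[load(n) for n in ("w1","w2","w3")]
W4=snap("wrist","w4")
for n,(lo,hi) in {"red":((0,170,110),(6,255,255)),"blue":((100,170,60),(125,255,255)),"cop":((8,90,90),(22,255,255))}.items():
    for b in blobs(W4,lo,hi,(200,60,450,400),80,3): print(n,b,plane(W4,b[0],24 if n=="cop" else 50))
r=[]
for s,c in ((W2,(415,194)),(W3,(491,153))):
    g=cv2.cvtColor(s["pixels"],cv2.COLOR_RGB2GRAY)
    x,y=c; sub=g[y-6:y+7,x-6:x+7].astype(float); w=np.clip(sub.max()-40-sub,0,None); yy,xx=np.mgrid[y-6:y+7,x-6:x+7]; p=((w*xx).sum()/w.sum(),(w*yy).sum()/w.sum()); r.append((s,p))
    print("dot",np.round(p,1),plane(s,p,14))
print(tri(*r))
print("tray W1",[plane(W1,p,18) for p in [(247,106),(443,119),(426,233),(245,221)]])
for s,k in ((W2,(262,195,360,272)),(W3,(290,160,415,255))):
    m=mask(s,(60,60,20),(95,255,255),k); c=max(cv2.findContours(cv2.morphologyEx(m,cv2.MORPH_CLOSE,np.ones((15,15),np.uint8)),0,2)[0],key=cv2.contourArea); q=cv2.boxPoints(cv2.minAreaRect(c)); print([plane(s,p,4) for p in q])
```

```text
clock 3.22 tcp [446.4 -36.  121.7] yaw 91.2 -> cm [ 0.01 -0.54  6.22] spin 1.2
red (array([306.9, 225.4]), array([291, 215,  34,  21, 489], dtype=int32)) [439.9 -41.   50. ]
blue (array([307.2, 271.1]), array([291, 257,  34,  30, 785], dtype=int32)) [440.5 -72.3  50. ]
cop (array([372.8, 226.5]), array([ 343,  203,   60,   55, 1878], dtype=int32)) [485.7 -50.6  24. ]
dot [414.6 194. ] [609.9   4.   14. ]
dot [490.9 153. ] [610.2   5.1  14. ]
[608.7   5.2  17.3]
tray W1 [array([395.8, 295.6,  18. ]), array([629.9, 283.9,  18. ]), array([624.8, 137.5,  18. ]), array([387. , 150.9,  18. ])]
[array([447.2, -32.3,   4. ]), array([533.3, -30.8,   4. ]), array([ 536.6, -100.3,    4. ]), array([ 446.9, -101.9,    4. ])]
[array([422., -99.,   4.]), array([423.6, -19. ,   4. ]), array([532.8, -19.5,   4. ]), array([538.3, -99.7,   4. ])]
```

View pics/w4.png

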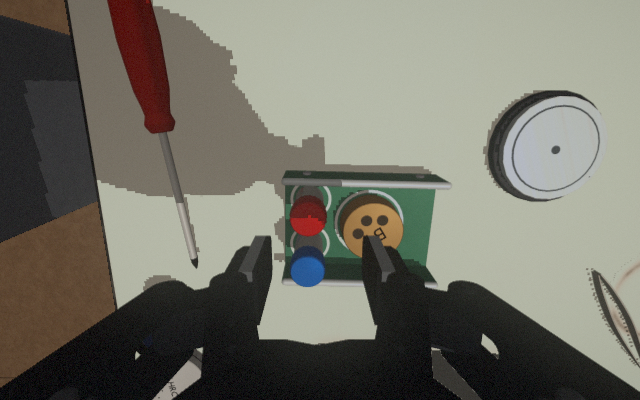

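Request:
{"op": "play_rows", "data": {
  "series": [0,0,-0.54,1,1.2,0,0,-0.54,1,1.2,0,0,-0.54,6.2,1.2,0,0,-0.54,6.2,1.2,0,0,-0.54,6.2,1.2]
}}

```text
clock: 3.68
eef_pos: [439.5, -36.3, 57.7]
eef_rot: [0.707, 0.707, -0.001, -0.001]
contact_force: [-0.5, -0.5, 0.9]
opening: 42.8
grasp_force: 0.0
```

Run:
```python
from h import *
to((441,-36,59.5),90); print(ctrl.observe()["contact_force"])
W4=load("w4"); print(plane(W4,(308.5,215),52),plane(W4,(307.5,266),52),plane(W4,(371,230),24))
```

```text
clock 3.68 tcp [439.5 -36.3  57.7] yaw 90.0 -> cm [ 0.03  0.15 -0.18] spin 0.0
[-0.53645724 -0.51502028  0.8788058 ]
[440.8 -33.5  52. ] [440.7 -67.6  52. ] [484.6 -53.3  24. ]
```

Request:
{"op": "play_rows", "data": {
  "series": [0,0,0.15,-0.15,0,-1,0,0.15,-0.15,0,-1,0,0.15,-0.15,0,-1,0,0.15,-0.15,0,-1,0,0.15,-0.15,0],
  "force": 30
}}

```text
clock: 4.1
eef_pos: [442.6, -36.5, 61.3]
eef_rot: [0.707, 0.707, 0.001, 0.001]
contact_force: [-1.8, 0.5, 14.2]
opening: 22.1
grasp_force: 29.2
```

Request:
{"op": "play_rows", "data": {
  "series": [-1,0,0,0,0,-1,0,0,0,0,-1,0,0,-3,0,-1,0,0,-3,0,-1,0,0,-3,0]
}}

```text
clock: 4.52
eef_pos: [442.6, -36.3, 91.5]
eef_rot: [0.707, 0.707, 0.001, 0.001]
contact_force: [-0.0, 0.6, -0.3]
opening: 22.1
grasp_force: 29.8
```

Run:
```python
from h import *
W=snap("wrist","w5"); o=ctrl.observe(); print(o["opening"],o["grasp_force"]); to((440,240,130),90)
```

```text
21.937236931949897 29.827159345149994
clock 4.57 tcp [442.1 -36.3  90.7] yaw 90.0 -> cm [27.63 -0.21 -3.91] spin -0.0
```

View pics/w5.png

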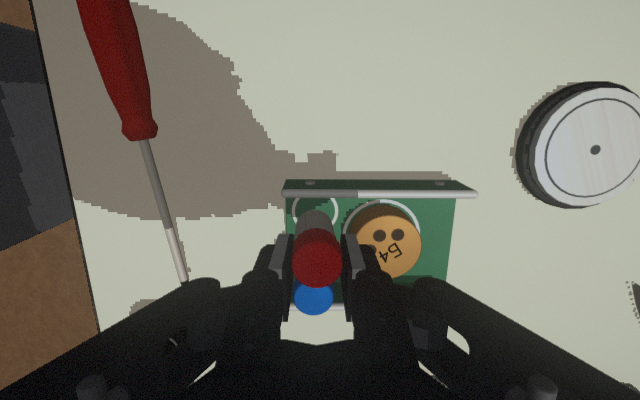

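The wrist view shows the red vial lifted upright between the pads at (317,260), with its empty ring mark at (315,210). The blue cap is at (313,298) and copper at (388,246).

Request:
{"op": "play_rows", "data": {
  "series": [-1,0,0,-4,0,-1,0,0,-4,0,-1,12,0,-4,0,-1,12,0,-4,0,-1,12,0,-4,0]
}}

```text
clock: 4.98
eef_pos: [441.5, 85.4, 130.0]
eef_rot: [0.708, 0.707, 0.0, 0.0]
contact_force: [1.6, -0.3, 1.1]
opening: 22.1
grasp_force: 29.8
```

Request:
{"op": "play_rows", "data": {
  "series": [-1,15.6,-0.2,0,0,-1,15.6,-0.2,0,0,-1,15.6,-0.2,0,0,-1,15.6,-0.2,0,0,-1,15.6,-0.2,4,0]
}}

```text
clock: 5.4
eef_pos: [441.7, 248.3, 93.8]
eef_rot: [0.705, 0.71, 0.005, -0.0]
contact_force: [2.0, 3.2, 1.0]
opening: 22.5
grasp_force: 29.8
```

Run:
```python
from h import *
to((440,240,61),90); W=load("w5")
print("mark red",plane(W,(315,209.5),4),"cop top",plane(W,(389,246),24))
```

```text
clock 5.4 tcp [441.7 248.3  93.8] yaw 90.4 -> cm [-0.85 -0.2   3.27] spin 0.4
mark red [441.3 -35.9   4. ] cop top [486.9 -53.1  24. ]
```

Request:
{"op": "play_rows", "data": {
  "series": [-1,0,0,2.6,0,-1,0,0,2.6,0,-1,0,0,2.6,0,-1,0,0,2.6,0,-1,0,0,2.9,0]
}}

```text
clock: 5.82
eef_pos: [440.8, 239.6, 62.6]
eef_rot: [0.708, 0.707, 0.001, 0.0]
contact_force: [0.2, -0.5, 1.1]
opening: 22.2
grasp_force: 32.7
```

Request:
{"op": "play_rows", "data": {
  "series": [-1,0,0,0.1,0,-1,0,0,0.2,0,-1,0,0,0.2,0]
}}

```text
clock: 6.07
eef_pos: [439.9, 239.5, 59.2]
eef_rot: [0.707, 0.707, 0.0, 0.0]
contact_force: [0.2, 0.7, 0.7]
opening: 22.5
grasp_force: 32.7
```

Run:
```python
from h import *
to((440,240,59.7),90);print(ctrl.observe()["contact_force"])
```

```text
clock 6.07 tcp [439.9 239.5  59.2] yaw 90.0 -> cm [ 0.05  0.01 -0.05] spin -0.0
[0.19897608 0.6750729  0.73670025]
```

Request:
{"op": "play_rows", "data": {
  "series": [-1,0,0,0.1,0,-1,0,0,0.1,0,-1,0,0,0.1,0]
}}

```text
clock: 6.32
eef_pos: [439.8, 239.4, 57.8]
eef_rot: [0.707, 0.707, -0.0, 0.0]
contact_force: [-0.3, 0.1, -0.2]
opening: 22.3
grasp_force: 32.7
```

Request:
{"op": "play_rows", "data": {
  "series": [-1,0,0,0.1,0,-1,0,0,0.1,0,-1,0,0,0.1,0]
}}

```text
clock: 6.57
eef_pos: [439.9, 239.7, 57.1]
eef_rot: [0.707, 0.707, 0.0, -0.0]
contact_force: [-2.7, 1.0, 9.2]
opening: 21.9
grasp_force: 33.6
```

Request:
{"op": "play_rows", "data": {
  "series": [-1,0,0,0.1,0,-1,0,0,0.1,0,-1,0,0,0.1,0]
}}

```text
clock: 6.82
eef_pos: [440.1, 240.0, 56.9]
eef_rot: [0.707, 0.707, 0.001, -0.0]
contact_force: [-8.2, -1.4, 29.9]
opening: 22.2
grasp_force: 35.7
```

Request:
{"op": "play_rows", "data": {
  "series": [-1,0,0,-0.15,0,-1,0,0,-0.15,0,-0.1,0,0,-0.15,0,-0.1,0,0,-0.15,0,-0.1,0,0,-0.15,0]
}}

```text
clock: 7.23
eef_pos: [439.7, 239.3, 57.1]
eef_rot: [0.707, 0.707, -0.0, 0.0]
contact_force: [0.2, -0.3, 0.3]
opening: 38.5
grasp_force: 0.0
```

Request:
{"op": "play_rows", "data": {
  "series": [0,0,0,0,0,0,0,0,0,0,0,0,0,-6,0,0,0,0,-6,0,0,0,0,-6,0]
}}

```text
clock: 7.65
eef_pos: [441.3, 240.2, 120.6]
eef_rot: [0.707, 0.707, 0.002, 0.0]
contact_force: [0.3, -0.1, 0.8]
opening: 42.7
grasp_force: 0.0
```

Run:
```python
from h import *
W=snap("wrist","w6"); to((441,-71,120),90)
```

```text
clock 7.7 tcp [440.5 240.  118.9] yaw 90.0 -> cm [-31.1    0.06  -0.17] spin -0.0
```

View pics/w6.png

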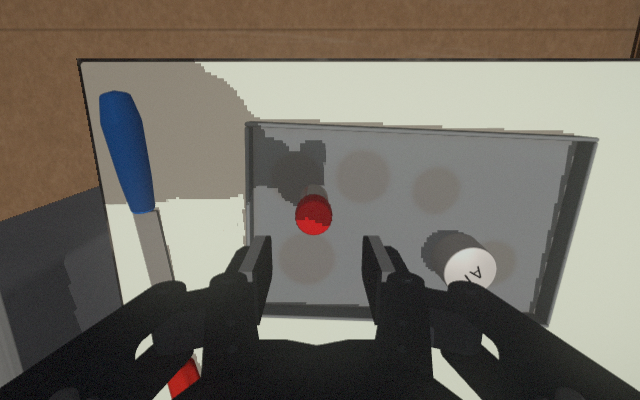

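Red stands upright in the tray at (313,214), and silver is at (470,269).

Request:
{"op": "play_rows", "data": {
  "series": [0,-15.6,0,0,0,0,-15.6,0,0,0,0,-15.6,0,0,0,0,-15.6,0,0,0,0,-15.6,0,0,0]
}}

```text
clock: 8.12
eef_pos: [438.9, 77.6, 116.8]
eef_rot: [0.71, 0.704, -0.001, 0.0]
contact_force: [0.3, -0.6, 1.0]
opening: 42.8
grasp_force: 0.0
```

Request:
{"op": "play_rows", "data": {
  "series": [0,-15.5,0.1,0,0,0,-15.5,0.1,0,0,0,-15.5,0.1,0,0,0,-15.5,0.1,0,0,0,-15.5,0.1,0,0]
}}

```text
clock: 8.53
eef_pos: [439.8, -77.2, 117.0]
eef_rot: [0.71, 0.704, -0.001, 0.001]
contact_force: [-1.3, -0.1, 0.1]
opening: 43.0
grasp_force: 0.0
```

Request:
{"op": "play_rows", "data": {
  "series": [0,0,0,0,0,0,0,0,0,0]
}}

```text
clock: 8.7
eef_pos: [440.3, -71.1, 116.8]
eef_rot: [0.707, 0.707, -0.0, -0.0]
contact_force: [0.0, 0.5, -0.4]
opening: 42.6
grasp_force: 0.0
```

Run:
```python
from h import *
W=snap("wrist","w7"); to((441,-71.5,60),90)
m=mask(W,(100,150,40),(125,255,255),(260,150,380,330)); c=max(cv2.findContours(m,0,2)[0],key=cv2.contourArea); e=cv2.fitEllipse(cv2.convexHull(c)); print(e,plane(W,e[0],52))
```

```text
clock 8.75 tcp [440.4 -70.6 116.9] yaw 90.0 -> cm [-0.09  0.06  5.69] spin 0.0
((316.1825866699219, 227.83250427246094), (20.504329681396484, 35.03837585449219), 100.64342498779297) [439.4 -74.9  52. ]
```

Request:
{"op": "play_rows", "data": {
  "series": [0,-0.1,0,3,0,0,-0.1,0,5.7,0,0,-0.1,0,5.7,0,0,-0.1,0,5.7,0,0,-0.1,0,5.7,0]
}}

```text
clock: 9.17
eef_pos: [440.9, -72.2, 61.2]
eef_rot: [0.707, 0.707, 0.0, 0.0]
contact_force: [0.5, -0.5, 1.0]
opening: 42.7
grasp_force: 0.0
```

Request:
{"op": "play_rows", "data": {
  "series": [-1,0,0,0,0,-1,0,0,0,0,-1,0,0,0,0,-1,0,0,0,0,-1,0,0,0,0]
}}

```text
clock: 9.58
eef_pos: [441.3, -72.4, 61.5]
eef_rot: [0.707, 0.707, 0.001, 0.001]
contact_force: [-2.1, 1.2, 11.0]
opening: 22.4
grasp_force: 28.9
```

Request:
{"op": "play_rows", "data": {
  "series": [-1,0,0,-3,0,-1,0,0,-7,0,-1,0,0,-7,0,-1,0,0,-7,0,-1,0,0,-7,0]
}}

```text
clock: 10.0
eef_pos: [440.7, -72.2, 130.8]
eef_rot: [0.707, 0.707, 0.001, 0.0]
contact_force: [0.0, -0.0, -0.7]
opening: 22.1
grasp_force: 29.9
```

Run:
```python
from h import *
W=snap("wrist","w8"); to((500,240,70),90)
```

```text
clock 10.05 tcp [440.3 -72.3 130.2] yaw 90.0 -> cm [31.23  5.96  6.03] spin -0.0
```

View pics/w8.png

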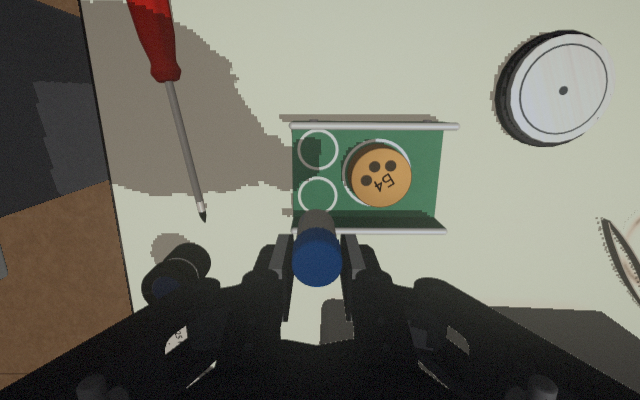

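Blue is held upright at (317,258). The empty marks are at (317,149) and (317,195), copper is at (379,177), and the stand dot is at (563,90).

Request:
{"op": "play_rows", "data": {
  "series": [-1,15.6,3.2,0,0,-1,15.6,3.2,0,0,-1,15.6,3.2,0,0,-1,15.6,3.2,0,0,-1,15.6,3.2,0,0]
}}

```text
clock: 10.47
eef_pos: [473.0, 89.9, 129.3]
eef_rot: [0.705, 0.71, -0.0, -0.001]
contact_force: [-0.4, 0.5, -0.5]
opening: 21.8
grasp_force: 29.9
```

Request:
{"op": "play_rows", "data": {
  "series": [-1,15.6,3.2,0,0,-1,15.6,3.2,0,0,-1,15.6,3.2,0,0,-1,15.6,3.2,0,0,-1,15.6,3.2,0,0]
}}

```text
clock: 10.88
eef_pos: [504.3, 246.4, 128.9]
eef_rot: [0.705, 0.709, 0.0, -0.001]
contact_force: [-0.5, 1.1, -0.5]
opening: 21.7
grasp_force: 29.9
```

Request:
{"op": "play_rows", "data": {
  "series": [-1,0,0,2,0,-1,0,0,5,0,-1,0,0,6.5,0,-1,0,0,6.5,0,-1,0,0,6.5,0]
}}

```text
clock: 11.3
eef_pos: [504.3, 238.6, 64.4]
eef_rot: [0.708, 0.707, -0.001, -0.0]
contact_force: [-0.4, -1.2, 0.1]
opening: 21.8
grasp_force: 31.3
```

Run:
```python
from h import *
to((505,240,58.5),90); print(ctrl.observe()["contact_force"])
W=load("w8"); print([plane(W,p,z) for p,z in [((317.5,149),4),((317.5,195),4),((380,177),24),((563.5,90),14),((293,120),32),((458,126),32)]])
```

```text
clock 11.3 tcp [504.3 238.6  64.4] yaw 89.9 -> cm [0.14 0.07 0.59] spin -0.1
[-0.41155078 -1.22416852  0.10550657]
[array([441. , -36.8,   4. ]), array([441. , -72.6,   4. ]), array([484.9, -54. ,  24. ]), array([609.7,   4.9,  14. ]), array([425. , -14.6,  32. ]), array([532.3, -18.3,  32. ])]
```

Request:
{"op": "play_rows", "data": {
  "series": [-1,0,0,0.5,0,-1,0,0,0.5,0,-1,0,0,0.5,0,-1,0,0,0.6,0,-1,0,0,0.6,0]
}}

```text
clock: 11.72
eef_pos: [504.9, 239.5, 59.6]
eef_rot: [0.707, 0.707, 0.0, 0.0]
contact_force: [0.1, -0.3, -0.8]
opening: 22.0
grasp_force: 31.3
```

Request:
{"op": "play_rows", "data": {
  "series": [-1,0,0,0.1,0,-1,0,0,0.1,0,-1,0,0,0.1,0]
}}

```text
clock: 11.97
eef_pos: [505.2, 239.7, 59.3]
eef_rot: [0.707, 0.707, 0.001, -0.0]
contact_force: [-4.2, -0.5, 14.9]
opening: 22.3
grasp_force: 32.8
```

Request:
{"op": "play_rows", "data": {
  "series": [-1,0,0,0.05,0,-1,0,0,0.05,0,-1,0,0,0.05,0]
}}

```text
clock: 12.22
eef_pos: [505.3, 239.8, 59.2]
eef_rot: [0.707, 0.707, 0.001, -0.0]
contact_force: [-6.6, -1.3, 25.6]
opening: 21.8
grasp_force: 33.7
```

Request:
{"op": "play_rows", "data": {
  "series": [-1,0,0,-0.1,0,-1,0,0,-0.1,0,-0.1,0,0,-0.1,0,-0.1,0,0,-0.1,0,-0.1,0,0,-0.1,0]
}}

```text
clock: 12.63
eef_pos: [504.7, 239.3, 58.6]
eef_rot: [0.707, 0.707, -0.0, 0.0]
contact_force: [-0.7, 0.3, -0.8]
opening: 39.0
grasp_force: 0.0
```

Request:
{"op": "play_rows", "data": {
  "series": [0,0,0,0,0,0,0,0,0,0,0,0,0,-7,0,0,0,0,-7,0,0,0,0,-7,0]
}}

```text
clock: 13.05
eef_pos: [506.9, 240.1, 133.6]
eef_rot: [0.707, 0.707, 0.003, 0.001]
contact_force: [0.8, 0.1, 0.4]
opening: 42.4
grasp_force: 0.0
```

Run:
```python
from h import *
W=snap("wrist","w9"); to((486,-54,120),90)
for n,lo,hi in [("red",(0,150,60),(6,255,255)),("blue",(100,170,60),(125,255,255))]:
    for b in blobs(W,lo,hi,(180,130,500,300),60): print(n,b,plane(W,b[0],51))
```

```text
clock 13.1 tcp [506.  240.  131.3] yaw 90.0 -> cm [-29.4   -1.98   1.05] spin -0.0
red (array([214.4, 208.8]), array([196, 190,  39,  38, 883], dtype=int32)) [441.  242.9  51. ]
blue (array([313.5, 211.4]), array([297, 194,  34,  34, 831], dtype=int32)) [504.8 241.   51. ]
```

Request:
{"op": "play_rows", "data": {
  "series": [0.4,-14.7,-0.9,0,0,0.4,-14.7,-0.9,0,0,0.4,-14.7,-0.9,0,0,0.4,-14.7,-0.9,0,0,0.4,-14.7,-0.9,0,0]
}}

```text
clock: 13.52
eef_pos: [495.0, 87.0, 128.4]
eef_rot: [0.71, 0.705, -0.001, 0.0]
contact_force: [0.9, -0.5, -0.4]
opening: 59.6
grasp_force: 0.0
```

Request:
{"op": "play_rows", "data": {
  "series": [0.4,-14.7,-0.9,0,0,0.4,-14.7,-0.9,0,0,0.4,-14.7,-0.9,0,0,0.4,-14.7,-0.9,0,0,0.4,-14.7,-0.9,0,0]
}}

```text
clock: 13.93
eef_pos: [485.7, -59.5, 128.5]
eef_rot: [0.71, 0.705, -0.001, 0.0]
contact_force: [-0.5, -0.7, 0.1]
opening: 59.8
grasp_force: 0.0
```

Request:
{"op": "play_rows", "data": {
  "series": [0.4,0,0,2,0,0.4,0,0,2,0,0.4,0,0,2,0]
}}

```text
clock: 14.18
eef_pos: [485.9, -54.2, 108.1]
eef_rot: [0.707, 0.707, -0.001, -0.001]
contact_force: [-0.3, -0.5, -1.1]
opening: 59.9
grasp_force: 0.0
```

Run:
```python
from h import *
W=snap("wrist","w10"); to((486,-54,35),90)
a=cv2.imread("pics/w9.png");b=cv2.imread("pics/w10.png");cv2.imwrite("pics/m2.png",np.vstack([cv2.resize(a,(480,300)),cv2.resize(b,(480,300))]))
```

```text
clock 14.23 tcp [486.4 -54.2 108.7] yaw 90.0 -> cm [ 0.02 -0.03  7.37] spin -0.0
```

View pics/m2.png

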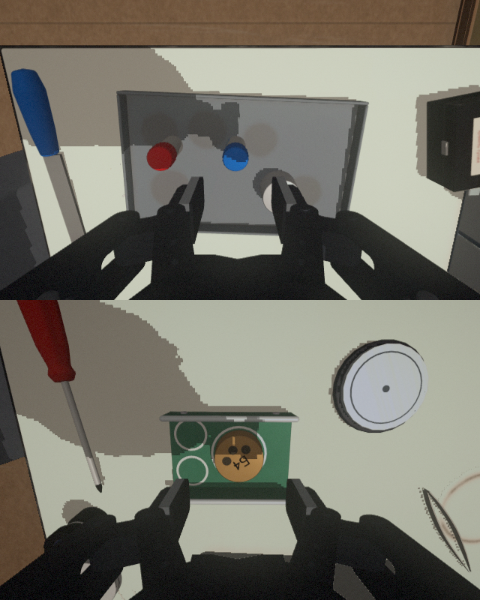

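Both vials stand upright in the tray: red at (214,209) and blue at (313,211) in w9. Copper lies between the open fingers.

Request:
{"op": "play_rows", "data": {
  "series": [0.4,0,0,3.5,0,0.4,0,0,6.5,0,0.4,0,0,7.2,0,0.4,0,0,7.4,0,0.4,0,0,7.4,0]
}}

```text
clock: 14.65
eef_pos: [486.9, -54.6, 35.6]
eef_rot: [0.707, 0.707, -0.0, 0.0]
contact_force: [0.1, 0.4, 0.1]
opening: 59.3
grasp_force: 0.0
```

Request:
{"op": "play_rows", "data": {
  "series": [-0.3,0,0,0,0,-0.3,0,0,0,0,-0.3,0,0,0,0,-0.3,0,0,0,0,-0.3,0,0,0,0],
  "force": 60
}}

```text
clock: 15.07
eef_pos: [487.5, -54.6, 36.7]
eef_rot: [0.707, 0.707, 0.001, 0.001]
contact_force: [-4.4, 0.7, 15.9]
opening: 42.0
grasp_force: 58.6
```

Request:
{"op": "play_rows", "data": {
  "series": [-0.3,0,0,-2,0,-0.3,0,0,-6,0,-0.3,0,0,-8,0,-0.3,0,0,-8,0,-0.3,0,0,-8,0]
}}

```text
clock: 15.48
eef_pos: [487.4, -54.2, 116.7]
eef_rot: [0.707, 0.707, 0.002, 0.001]
contact_force: [0.5, -0.6, -2.2]
opening: 42.4
grasp_force: 62.4
```

Run:
```python
from h import *
W=snap("wrist","w11"); to((610,5,80),90); o=ctrl.observe();print(o["opening"],o["grasp_force"])
```

```text
clock 15.53 tcp [486.8 -54.2 115.5] yaw 90.0 -> cm [ 5.92 12.32  3.57] spin -0.0
42.26348182926544 62.44823455810547
```

View pics/w11.png

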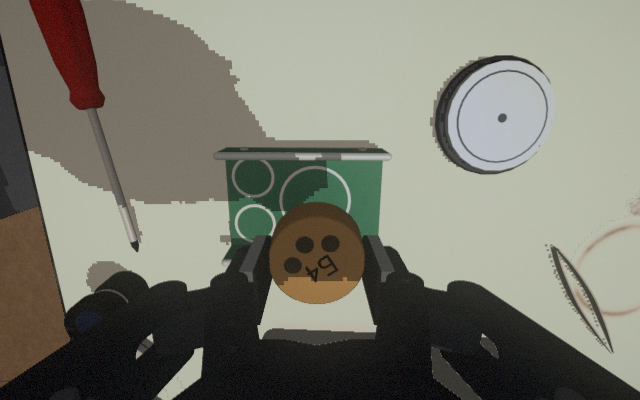

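The copper disc is held level at (317,254). The rear mark shows at (316,202), front marks at (253,177) and (255,223), and the stand dot at (502,118).

Run:
```python
from h import *
W=load("w11")
m=mask(W,(5,70,40),(25,255,255),(262,195,375,310)); c=max(cv2.findContours(cv2.morphologyEx(m,cv2.MORPH_CLOSE,np.ones((9,9),np.uint8)),0,2)[0],key=cv2.contourArea); e=cv2.fitEllipse(cv2.convexHull(c)); print(e)
o,d=ray(W,e[0]); print("disc top",plane(W,e[0],103.5), plane(W,(317,254),103.5))
print("rear mark",plane(W,(315.5,201.5),4),"fr",plane(W,(253,177),4),plane(W,(255,223),4),"stand",plane(W,(502,118),14))
h=cv2.cvtColor(W["pixels"],cv2.COLOR_RGB2HSV)
```

```text
((316.4374694824219, 253.39886474609375), (97.43373107910156, 102.6189193725586), 177.880859375)
disc top [486.8 -50.1 103.5] [487.  -50.4 103.5]
rear mark [486.4 -55.7   4. ] fr [441.3 -37.2   4. ] [441.  -72.5   4. ] stand [609.5   4.6  14. ]
```

Request:
{"op": "play_rows", "data": {
  "series": [-0.3,5.85,12.3,0,0,-0.3,5.85,12.3,0,0,-0.3,5.85,12.3,0,0,-0.3,5.85,12.3,0,0,-0.3,5.85,12.3,0,0]
}}

```text
clock: 15.95
eef_pos: [611.4, 6.0, 113.2]
eef_rot: [0.706, 0.708, -0.0, -0.0]
contact_force: [-1.3, -0.9, -2.6]
opening: 42.0
grasp_force: 62.4
```

Request:
{"op": "play_rows", "data": {
  "series": [-0.3,0,0,2,0,-0.3,0,0,5,0,-0.3,0,0,6,0,-0.3,0,0,6,0,-0.3,0,0,6,0]
}}

```text
clock: 16.37
eef_pos: [609.1, 3.3, 54.7]
eef_rot: [0.708, 0.707, -0.001, -0.0]
contact_force: [0.1, -0.3, -2.6]
opening: 42.1
grasp_force: 62.4
```

Run:
```python
from h import *
to((609.8,4.3,47),90); print(ctrl.observe()["contact_force"])
```

```text
clock 16.37 tcp [609.1   3.3  54.7] yaw 89.9 -> cm [0.1  0.07 0.77] spin -0.1
[ 0.12543382 -0.32206201 -2.57825392]
```

Request:
{"op": "play_rows", "data": {
  "series": [-0.3,0.05,0.05,0.5,0,-0.3,0.05,0.05,0.6,0,-0.3,0.05,0.05,0.7,0,-0.3,0.05,0.05,0.7,0,-0.3,0.05,0.05,0.7,0]
}}

```text
clock: 16.78
eef_pos: [610.3, 4.3, 48.2]
eef_rot: [0.707, 0.707, 0.0, 0.0]
contact_force: [-0.3, -0.4, -2.4]
opening: 42.4
grasp_force: 62.4
```

Request:
{"op": "play_rows", "data": {
  "series": [-0.3,0,0,0.1,0,-0.3,0,0,0.1,0,-0.3,0,0,0.1,0]
}}

```text
clock: 17.03
eef_pos: [610.2, 4.3, 47.0]
eef_rot: [0.707, 0.707, 0.0, 0.0]
contact_force: [0.5, -0.6, -0.6]
opening: 42.4
grasp_force: 62.7
```

Request:
{"op": "play_rows", "data": {
  "series": [-0.3,0,0,0.05,0,-0.3,0,0,0.05,0,-0.3,0,0,0.05,0]
}}

```text
clock: 17.28
eef_pos: [610.3, 4.3, 46.9]
eef_rot: [0.707, 0.707, 0.0, 0.0]
contact_force: [-2.2, 0.4, 8.1]
opening: 42.4
grasp_force: 63.7
```

Request:
{"op": "play_rows", "data": {
  "series": [0.1,0,0,0,0,0.2,0,0,0,0,0.4,0,0,0,0,0.4,0,0,0,0,0.4,0,0,0,0]
}}

```text
clock: 17.7
eef_pos: [610.1, 4.3, 46.3]
eef_rot: [0.707, 0.707, -0.0, 0.0]
contact_force: [-0.7, -0.0, 0.5]
opening: 60.0
grasp_force: 0.0
```

Request:
{"op": "play_rows", "data": {
  "series": [0.4,0,0,-4,0,0.4,2,-3,-7,0,0.4,5,-5,-12,0,0.4,5,-5,-12,0,0.4,5,-5,-12,0]
}}

```text
clock: 18.12
eef_pos: [560.4, 57.4, 170.2]
eef_rot: [0.706, 0.708, 0.003, 0.001]
contact_force: [0.3, 1.0, 0.2]
opening: 59.8
grasp_force: 0.0
```

Run:
```python
from h import *
W=snap("wrist","w12"); T=snap("top","t12"); to((550.5,189,120),90)
cv2.imwrite("pics/m3.png",np.hstack([cv2.resize(W["pixels"][60:320,240:640,::-1],(480,312)),cv2.resize(T["pixels"][125:190,320:390,::-1],(320,312),interpolation=2)]))
for s,z in ((W,34),(T,34)):
    ro=(200,0,640,330) if z and s is W else (330,130,380,185)
    for b in blobs(s,(5,70,60),(25,255,255),ro,50,7): print(b,plane(s,b[0],z))
```

```text
clock 18.22 tcp [560.3  55.  167. ] yaw 90.0 -> cm [13.39 -0.98  4.71] spin 0.0
(array([367.6, 246. ]), array([ 347,  221,   48,   54, 1705], dtype=int32)) [603.6  10.2  34. ]
(array([556.1, 307.7]), array([ 524,  283,   73,   47, 1231], dtype=int32)) [775.4 -49.5  34. ]
```

View pics/m3.png

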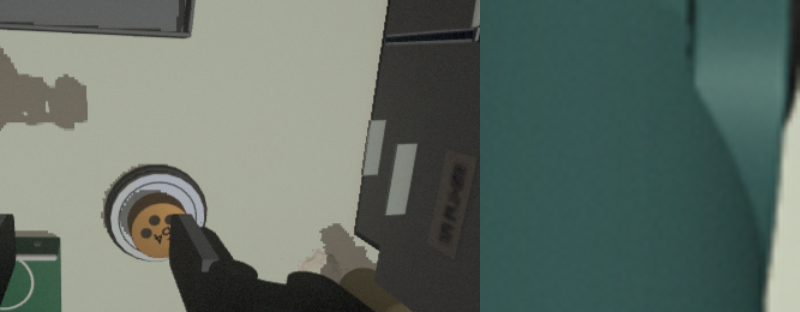

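Copper lies on the stand plate at about (367,246) in w12, partly hidden by a finger. I'll back off for a clear look.

Request:
{"op": "play_rows", "data": {
  "series": [0.4,0,-8,-10,0,0.4,0,-8,-10,0,0.4,0,-8,-10,0,0.4,0,-8,-10,0,0.4,0,-8,-10,0]
}}

```text
clock: 18.63
eef_pos: [480.1, 54.1, 267.4]
eef_rot: [0.707, 0.707, 0.001, 0.0]
contact_force: [0.3, 0.4, 0.1]
opening: 59.9
grasp_force: 0.0
```

Run:
```python
from h import *
W=snap("wrist","w13"); to((550.5,189,120),90)
m=mask(W,(5,70,60),(25,255,255),(300,120,520,260)); c=max(cv2.findContours(cv2.morphologyEx(m,cv2.MORPH_CLOSE,np.ones((9,9),np.uint8)),0,2)[0],key=cv2.contourArea); e=cv2.fitEllipse(cv2.convexHull(c)); print(e,plane(W,e[0],34),"stand seen from here",proj(W,(609.8,4.8,14)))
x,y=map(int,e[0]); cv2.imwrite("pics/c13.png",cv2.resize(W["pixels"][y-60:y+60,x-75:x+75,::-1],(750,600),interpolation=2)); print(x-75,y-60)
# dark foot / bright plate contour on plate height
h=cv2.cvtColor(W["pixels"],cv2.COLOR_RGB2GRAY); mm=np.zeros_like(h); mm[y-60:y+60,x-75:x+75]=(h[y-60:y+60,x-75:x+75]<60)*255
c=max(cv2.findContours(mm,0,2)[0],key=cv2.contourArea); print("foot",cv2.fitEllipse(cv2.convexHull(c)))
```

```text
clock 18.68 tcp [480.3  54.2 266.2] yaw 90.0 -> cm [13.47  7.   14.63] spin -0.0
((427.4109191894531, 209.72442626953125), (38.273590087890625, 41.76268768310547), 113.31881713867188) [605.7   7.6  34. ] stand seen from here [425.  206.8]
352 149
foot ((378.3070373535156, 209.9718017578125), (11.376229286193848, 56.186153411865234), 0.0)
```

View pics/c13.png

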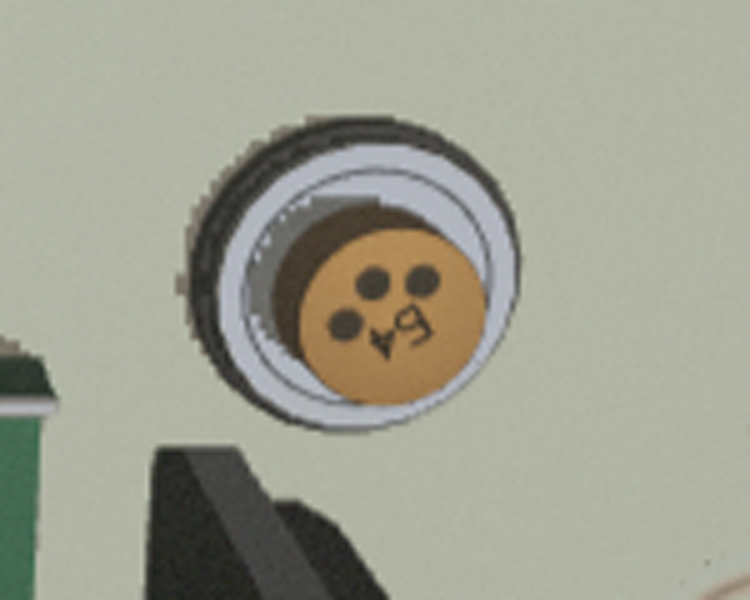

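Run:
```python
from h import *
W=load("w13"); print("disc",plane(W,(430.6,212.4),34),"plate",plane(W,(425.6,206.2),14))
W=load("w10"); h=mask(W,(5,70,60),(25,255,255),(270,170,365,260)); c=max(cv2.findContours(cv2.morphologyEx(h,cv2.MORPH_CLOSE,np.ones((9,9),np.uint8)),0,2)[0],key=cv2.contourArea); e=cv2.fitEllipse(cv2.convexHull(c)); print(e,plane(W,e[0],24), plane(W,(317,207),24))
```

```text
disc [609.7   4.4  34. ] plate [610.4   5.6  14. ]
((318.1867370605469, 208.1945037841797), (65.72050476074219, 69.18434143066406), 179.323486328125) [486.1 -51.8  24. ] [485.4 -51.   24. ]
```

Request:
{"op": "play_rows", "data": {
  "series": [0.4,13.5,7,0,0,0.4,13.5,7,0,0,0.4,13.5,7,5,0,0.4,13.5,7,10,0,0.4,13.5,7,14,0]
}}

```text
clock: 19.1
eef_pos: [547.7, 184.2, 159.9]
eef_rot: [0.707, 0.708, -0.0, 0.0]
contact_force: [0.5, 0.8, -0.2]
opening: 60.0
grasp_force: 0.0
```

Request:
{"op": "play_rows", "data": {
  "series": [0.4,0,0,0,0,0.4,0,0,0,0,0.4,0,0,0,0]
}}

```text
clock: 19.35
eef_pos: [547.1, 180.6, 163.8]
eef_rot: [0.708, 0.706, -0.0, 0.0]
contact_force: [0.6, -1.0, 0.7]
opening: 59.8
grasp_force: 0.0
```

Run:
```python
from h import *
W=snap("wrist","w14"); to((550.5,189,36),90)
```

```text
clock 19.4 tcp [547.4 180.8 164.8] yaw 89.9 -> cm [ 0.82  0.29 12.88] spin -0.1
```

View pics/w14.png

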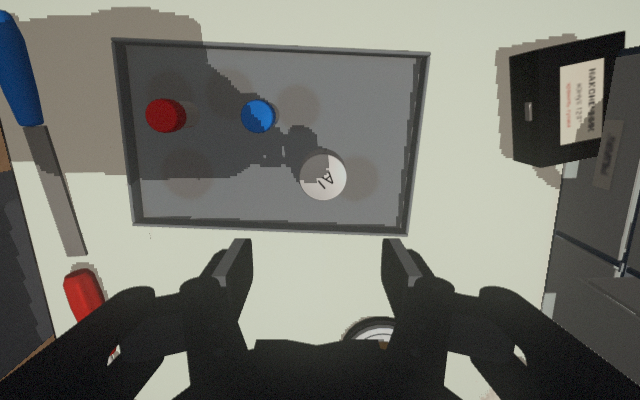

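w14 shows silver at (323,175), and red (166,115) and blue (258,116) standing in the tray. That view put me over the picture allowance (15 viewed, limit 14), so I'll work from numbers only from here.

Run:
```python
from h import *
W=load("w14"); g=W["pixels"]
h=cv2.cvtColor(g,cv2.COLOR_RGB2HSV); sub=h[140:212,290:360]; m=np.zeros(g.shape[:2],np.uint8)
m[140:212,290:360]=((sub[...,2]>125)&(sub[...,1]<50))*255
m=cv2.morphologyEx(m,cv2.MORPH_OPEN,np.ones((3,3),np.uint8));c=max(cv2.findContours(m,0,2)[0],key=cv2.contourArea)
e=cv2.fitEllipse(cv2.convexHull(c));print(e,plane(W,e[0],29),plane(W,(323,174.5),29))
for n,lo,hi in [("red",(0,150,60),(6,255,255)),("blue",(100,150,60),(125,255,255))]:
    for b in blobs(W,lo,hi,(130,80,300,150),60,3): print(n,b,plane(W,b[0],51))
```

```text
((323.0378723144531, 177.25592041015625), (46.267879486083984, 46.99850082397461), 69.15512084960938) [551.7 192.4  29. ] [551.6 194.6  29. ]
red (array([165.2, 115.1]), array([ 146,   99,   40,   34, 1072], dtype=int32)) [442.6 241.   51. ]
blue (array([257.4, 115.9]), array([241, 100,  34,  33, 872], dtype=int32)) [505.9 240.3  51. ]
```

Request:
{"op": "play_rows", "data": {
  "series": [0.4,1,0.35,4,0,0.4,1,0.35,7,0,0.4,1,0.35,8,0,0.4,1,0.35,8,0,0.4,1,0.35,8,0]
}}

```text
clock: 19.82
eef_pos: [550.8, 191.4, 85.2]
eef_rot: [0.708, 0.707, 0.001, 0.0]
contact_force: [-0.3, -0.1, 1.0]
opening: 60.1
grasp_force: 0.0
```

Run:
```python
from h import *
W=snap("wrist","w15"); to((551,191,40),90)
g=W["pixels"];h=cv2.cvtColor(g,cv2.COLOR_RGB2HSV); sub=h[150:290,262:372]; m=np.zeros(g.shape[:2],np.uint8)
m[150:290,262:372]=((sub[...,2]>125)&(sub[...,1]<50))*255
m=cv2.morphologyEx(m,cv2.MORPH_OPEN,np.ones((3,3),np.uint8));c=max(cv2.findContours(m,0,2)[0],key=cv2.contourArea)
e=cv2.fitEllipse(cv2.convexHull(c));print(e,plane(W,e[0],29))
```

```text
clock 19.87 tcp [551.1 191.7  85.7] yaw 89.9 -> cm [-0.07 -0.02  4.57] spin -0.1
((280.7543029785156, 243.6840057373047), (65.19847106933594, 199.86692810058594), 102.44586944580078) [529.6 181.2  29. ]
```

Request:
{"op": "play_rows", "data": {
  "series": [0.4,0,0,3,0,0.4,0,0,4.5,0,0.4,0,0,4.6,0,0.4,0,0,4.6,0,0.4,0,0,4.6,0]
}}

```text
clock: 20.28
eef_pos: [551.0, 192.1, 39.3]
eef_rot: [0.707, 0.707, 0.001, 0.0]
contact_force: [0.3, 0.1, -0.1]
opening: 59.8
grasp_force: 0.0
```

Request:
{"op": "play_rows", "data": {
  "series": [-0.4,0,0,0,0,-0.4,0,0,0,0,-0.4,0,0,0,0,-0.4,0,0,0,0,-0.4,0,0,0,0]
}}

```text
clock: 20.7
eef_pos: [550.7, 192.2, 39.2]
eef_rot: [0.707, 0.707, 0.001, 0.0]
contact_force: [-4.9, -1.6, 19.5]
opening: 37.9
grasp_force: 57.9
```

Request:
{"op": "play_rows", "data": {
  "series": [-0.4,0,0,-2,0,-0.4,0,0,-5,0,-0.4,0,0,-8,0,-0.4,0,0,-8,0,-0.4,0,0,-8,0]
}}

```text
clock: 21.12
eef_pos: [550.7, 192.4, 119.3]
eef_rot: [0.707, 0.707, 0.002, 0.0]
contact_force: [0.1, 0.2, -1.8]
opening: 37.8
grasp_force: 61.4
```

Run:
```python
from h import *
W=snap("wrist","w16"); to((486.7,-54.5,121),90)
g=W["pixels"]; 
# rows/cols of bright area between fingers
h=cv2.cvtColor(g,cv2.COLOR_RGB2HSV); m=((h[...,2]>120)&(h[...,1]<40)).astype(np.uint8)
for y in range(180,330,10): 
    xs=np.where(m[y,265:370])[0]; print(y,(xs.min()+265,xs.max()+265,len(xs)) if len(xs) else None, g[y,317])
```

```text
clock 21.17 tcp [549.9 192.2 117.8] yaw 90.0 -> cm [-24.67  -6.31  -0.34] spin -0.0
180 (np.int64(324), np.int64(369), 46) [78 81 80]
190 (np.int64(311), np.int64(369), 59) [131 132 131]
200 (np.int64(300), np.int64(369), 70) [131 134 134]
210 (np.int64(265), np.int64(369), 59) [91 89 86]
220 (np.int64(265), np.int64(369), 39) [91 88 85]
230 (np.int64(265), np.int64(369), 52) [121 119 115]
240 (np.int64(284), np.int64(328), 27) [120 117 111]
250 (np.int64(278), np.int64(317), 26) [122 116 112]
260 (np.int64(275), np.int64(318), 24) [117 114 109]
270 (np.int64(288), np.int64(351), 17) [119 117 113]
280 (np.int64(277), np.int64(357), 36) [48 48 46]
290 (np.int64(274), np.int64(359), 86) [191 187 178]
300 (np.int64(272), np.int64(361), 90) [190 185 177]
310 (np.int64(270), np.int64(363), 94) [212 215 198]
320 (np.int64(267), np.int64(366), 100) [213 217 200]
```

Run:
```python
from h import *
W=load("w16"); g=cv2.cvtColor(W["pixels"],cv2.COLOR_RGB2GRAY)
for x in (300,317,334): print(x,[(y,int(g[y,x])) for y in range(204,236,2)],[(y,int(g[y,x])) for y in range(298,318,2)])
for y in (250,262,275): print(y,list(g[y,262:284:2]),list(g[y,350:376:2]))
print([ (y,plane(W,(317,y),107.2)[1]) for y in (225,305)])
```

```text
300 [(204, 131), (206, 134), (208, 89), (210, 87), (212, 85), (214, 85), (216, 87), (218, 84), (220, 87), (222, 88), (224, 90), (226, 97), (228, 116), (230, 117), (232, 119), (234, 118)] [(298, 180), (300, 209), (302, 214), (304, 213), (306, 213), (308, 214), (310, 212), (312, 213), (314, 213), (316, 214)]
317 [(204, 100), (206, 89), (208, 84), (210, 89), (212, 87), (214, 87), (216, 88), (218, 88), (220, 89), (222, 88), (224, 105), (226, 118), (228, 117), (230, 119), (232, 120), (234, 119)] [(298, 185), (300, 186), (302, 183), (304, 211), (306, 212), (308, 213), (310, 212), (312, 214), (314, 212), (316, 212)]
334 [(204, 123), (206, 121), (208, 95), (210, 81), (212, 85), (214, 80), (216, 86), (218, 84), (220, 88), (222, 88), (224, 86), (226, 92), (228, 109), (230, 117), (232, 116), (234, 113)] [(298, 156), (300, 211), (302, 213), (304, 212), (306, 213), (308, 213), (310, 213), (312, 213), (314, 213), (316, 212)]
250 [np.uint8(81), np.uint8(80), np.uint8(74), np.uint8(40), np.uint8(38), np.uint8(38), np.uint8(44), np.uint8(100), np.uint8(117), np.uint8(117), np.uint8(118)] [np.uint8(11
[... 229 characters left out ...]
8(42), np.uint8(35), np.uint8(38), np.uint8(105), np.uint8(116), np.uint8(117), np.uint8(120), np.uint8(119)] [np.uint8(113), np.uint8(116), np.uint8(115), np.uint8(113), np.uint8(114), np.uint8(49), np.uint8(36), np.uint8(37), np.uint8(36), np.uint8(40), np.uint8(45), np.uint8(81), np.uint8(81)]
275 [np.uint8(49), np.uint8(43), np.uint8(40), np.uint8(43), np.uint8(41), np.uint8(38), np.uint8(38), np.uint8(101), np.uint8(116), np.uint8(115), np.uint8(117)] [np.uint8(115), np.uint8(114), np.uint8(114), np.uint8(115), np.uint8(57), np.uint8(38), np.uint8(39), np.uint8(43), np.uint8(39), np.uint8(41), np.uint8(45), np.uint8(48), np.uint8(91)]
[(225, np.float64(210.2)), (305, np.float64(171.6))]
```

Run:
```python
from h import *
W=load("w11"); g=W["pixels"]
for x in (300,317,334): print(x,[(y,g[y,x].tolist()) for y in range(200,228,3)],[(y,g[y,x].tolist()) for y in range(296,312,3)])
print([(y,plane(W,(317,y),103.5)[1]) for y in (205,210,215,220,303)])
```

```text
300 [(200, [43, 66, 52]), (203, [36, 60, 48]), (206, [69, 55, 40]), (209, [66, 50, 34]), (212, [65, 47, 29]), (215, [66, 51, 33]), (218, [71, 54, 31]), (221, [92, 70, 42]), (224, [86, 65, 35]), (227, [91, 66, 38])] [(296, [150, 114, 70]), (299, [153, 116, 73]), (302, [179, 183, 166]), (305, [183, 187, 169]), (308, [185, 188, 170]), (311, [185, 189, 171])]
317 [(200, [65, 108, 79]), (203, [68, 53, 38]), (206, [68, 55, 36]), (209, [71, 57, 39]), (212, [69, 53, 35]), (215, [73, 59, 40]), (218, [92, 70, 44]), (221, [94, 70, 43]), (224, [92, 69, 44]), (227, [93, 71, 41])] [(296, [153, 118, 73]), (299, [153, 117, 71]), (302, [151, 116, 70]), (305, [183, 187, 170]), (308, [187, 189, 172]), (311, [184, 187, 171])]
334 [(200, [67, 111, 81]), (203, [61, 107, 79]), (206, [65, 53, 34]), (209, [65, 53, 32]), (212, [66, 53, 37]), (215, [68, 55, 31]), (218, [66, 52, 35]), (221, [87, 66, 43]), (224, [94, 71, 48]), (227, [95, 73, 46])] [(296, [154, 118, 75]), (299, [151, 116, 71]), (302, [184, 186, 171]), (305, [185, 189, 171]), (308, [185, 187, 171]), (311, [183, 185, 169])]
[(205, np.float64(-28.0)), (210, np.float64(-30.2)), (215, np.float64(-32.4)), (220, np.float64(-34.6)), (303, np.float64(-74.8))]
```

Request:
{"op": "play_rows", "data": {
  "series": [-0.4,-12.3,-3.2,0,0,-0.4,-12.3,-3.2,0,0,-0.4,-12.3,-3.2,0,0,-0.4,-12.3,-3.2,0,0,-0.4,-12.3,-3.2,0,0]
}}

```text
clock: 21.58
eef_pos: [516.8, 66.3, 116.6]
eef_rot: [0.709, 0.705, -0.001, -0.0]
contact_force: [0.2, 1.2, -1.6]
opening: 37.7
grasp_force: 61.4
```

Request:
{"op": "play_rows", "data": {
  "series": [-0.4,-12.2,-3.2,0,0,-0.4,-12.2,-3.2,0,0,-0.4,-12.2,-3.2,0,0,-0.4,-12.2,-3.2,0,0,-0.4,-12.2,-3.2,0,0]
}}

```text
clock: 22.0
eef_pos: [485.2, -54.5, 116.9]
eef_rot: [0.708, 0.706, -0.0, -0.0]
contact_force: [-0.5, 1.4, -1.9]
opening: 37.5
grasp_force: 61.4
```

Request:
{"op": "play_rows", "data": {
  "series": [-0.4,0,0,0,0,-0.4,0,0,0,0,-0.4,0,0,0,0]
}}

```text
clock: 22.25
eef_pos: [486.0, -51.6, 117.1]
eef_rot: [0.707, 0.708, -0.0, -0.0]
contact_force: [0.2, 0.1, -2.5]
opening: 37.7
grasp_force: 61.4
```

Run:
```python
from h import *
snap("wrist","w17");to((486.5,-52.5,47),90)
```

```text
clock 22.3 tcp [486.  -51.8 117.1] yaw 90.1 -> cm [-0.07  0.06  7.01] spin 0.1
```

Request:
{"op": "play_rows", "data": {
  "series": [-0.4,-0.2,0.05,0,0,-0.4,-0.2,0.05,3,0,-0.4,-0.2,0.05,6,0,-0.4,-0.2,0.05,7,0,-0.4,-0.2,0.05,7,0]
}}

```text
clock: 22.72
eef_pos: [485.0, -54.9, 45.5]
eef_rot: [0.707, 0.707, -0.002, -0.001]
contact_force: [-1.5, 0.2, -1.3]
opening: 37.5
grasp_force: 61.4
```

Request:
{"op": "play_rows", "data": {
  "series": [-0.4,0,0,0.4,0,-0.4,0,0,0.5,0,-0.4,0,0,0.55,0,-0.4,0,0,0.55,0,-0.4,0,0,0.55,0]
}}

```text
clock: 23.13
eef_pos: [486.6, -54.9, 42.6]
eef_rot: [0.707, 0.707, 0.0, 0.0]
contact_force: [0.2, -0.7, -2.1]
opening: 37.3
grasp_force: 61.4
```

Request:
{"op": "play_rows", "data": {
  "series": [-0.4,0,0,0.1,0,-0.4,0,0,0.1,0,-0.4,0,0,0.1,0]
}}

```text
clock: 23.38
eef_pos: [486.3, -55.0, 41.0]
eef_rot: [0.707, 0.707, 0.0, 0.0]
contact_force: [-0.1, -0.4, -1.1]
opening: 37.8
grasp_force: 61.4
```

Request:
{"op": "play_rows", "data": {
  "series": [-0.4,0.12,0,0,0,-0.4,0.12,0,0.05,0,-0.4,0.12,0,0.05,0,-0.4,0.12,0,0.1,0,-0.4,0.12,0,0.1,0]
}}

```text
clock: 23.8
eef_pos: [486.3, -53.7, 40.2]
eef_rot: [0.707, 0.707, 0.0, -0.0]
contact_force: [-3.6, 2.1, 11.6]
opening: 37.7
grasp_force: 63.0
```

Request:
{"op": "play_rows", "data": {
  "series": [-0.4,0,0,0.05,0,-0.4,0,0,0.05,0,-0.4,0,0,0.05,0]
}}

```text
clock: 24.05
eef_pos: [486.3, -53.7, 40.2]
eef_rot: [0.707, 0.707, 0.0, -0.0]
contact_force: [-8.2, 1.3, 25.1]
opening: 37.4
grasp_force: 64.3
```

Request:
{"op": "play_rows", "data": {
  "series": [-0.2,0,0,-0.1,0,0.1,0,0,-0.1,0,0.3,0,0,-0.1,0,0.3,0,0,-0.1,0,0.3,0,0,-0.1,0]
}}

```text
clock: 24.47
eef_pos: [486.2, -53.9, 40.3]
eef_rot: [0.707, 0.707, -0.0, 0.0]
contact_force: [0.6, 0.6, 0.6]
opening: 55.6
grasp_force: 0.0
```

Request:
{"op": "play_rows", "data": {
  "series": [0.3,0,0,-4,0,0.3,0,0,-8,0,0.3,4,0,-10,0,0.3,6,0,-10,0,0.3,6,0,-10,0]
}}

```text
clock: 24.88
eef_pos: [487.0, 10.9, 141.5]
eef_rot: [0.706, 0.709, 0.002, 0.0]
contact_force: [0.3, 1.3, -0.7]
opening: 55.6
grasp_force: 0.0
```

Run:
```python
from h import *
W=snap("wrist","w18"); to((505,239.7,120),90)
a=proj(W,(486.4,-54.5,4)); b=proj(W,(486.4,-54.5,30)); print(a,b)
g=W["pixels"]
# ring: fit white low-sat pixels near floor mark; silver top: bright low sat
h=cv2.cvtColor(g,cv2.COLOR_RGB2HSV); gr=mask(W,(60,50,15),(95,255,255),(0,0,640,330))
c=max(cv2.findContours(cv2.morphologyEx(gr,cv2.MORPH_CLOSE,np.ones((9,9),np.uint8)),0,2)[0],key=cv2.contourArea); print("green bb",cv2.boundingRect(c))
x0,y0,w,hh=cv2.boundingRect(c)
m=np.zeros_like(gr); roi=np.s_[y0+8:y0+hh-4,x0+8:x0+w-4]; m[roi]=(255-cv2.inRange(h,np.array((60,50,15)),np.array((95,255,255))))[roi]
for cc in cv2.findContours(m,0,2)[0]:
    if cv2.contourArea(cc)>60: e=cv2.fitEllipse(cc); print(cv2.boundingRect(cc),np.round(e[0],1),np.round(e[1],1),"z4",plane(W,e[0],4),"z30",plane(W,e[0],30))
x=int(b[0]); y=int(b[1])
print([(r,g[r,x].tolist()) for r in range(y-45,y+50,4)])
print([(q,g[y,q].tolist()) for q in range(x-48,x+50,4)])
```

```text
clock 24.93 tcp [486.5   8.6 140.8] yaw 90.2 -> cm [23.1   1.92  2.11] spin 0.2
[315.9 264.7] [315.9 280.2]
green bb (170, 223, 220, 107)
(178, 231, 208, 95) [277.1 277.8] [ 93.3 362.2] z4 [452.5 -67.2   4. ] z30 [455.9 -52.5  30. ]
[(235, [107, 104, 102]), (239, [173, 174, 170]), (243, [53, 63, 55]), (247, [75, 74, 67]), (251, [71, 70, 66]), (255, [70, 70, 62]), (259, [166, 161, 153]), (263, [166, 162, 155]), (267, [164, 159, 154]), (271, [162, 156, 150]), (275, [158, 152, 146]), (279, [94, 92, 85]), (283, [156, 153, 145]), (287, [63, 67, 60]), (291, [153, 149, 141]), (295, [154, 149, 143]), (299, [152, 148, 143]), (303, [30, 45, 37]), (307, [39, 48, 40]), (311, [38, 46, 38]), (315, [33, 41, 37]), (319, [84, 82, 80]), (323, [172, 172, 167]), (327, [174, 178, 161])]
[(267, [58, 95, 75]), (271, [58, 95, 74]), (275, [59, 96, 72]), (279, [173, 172, 160]), (283, [60, 97, 74]), (287, [58, 97, 74]), (291, [112, 109, 104]), (295, [156, 151, 143]), (299, [156, 151, 144]), (303, [156, 151, 145]), (307, [157, 153, 145]), (311, [158, 154, 149]), (315, [87, 84, 79]), (319, [62, 60, 55]), (323, [54, 51, 47]), (327, [161, 156, 150]), (331, [161, 157, 148]), (335, [161, 156, 150]), (339, [148, 149, 142]), (343, [61, 102, 75]), (347, [66, 104, 82]), (351, [64, 101, 78]), (355, [63, 104, 79]), (359, [62, 105, 79]), (363, [60, 101, 76])]
```

Request:
{"op": "play_rows", "data": {
  "series": [0,13,1,0,0,0,13,1,0,0,0,13,1,0,0,0,13,1,0,0,0,13,1,0,0],
  "force": 30
}}

```text
clock: 25.35
eef_pos: [496.2, 138.4, 139.7]
eef_rot: [0.706, 0.708, -0.0, -0.0]
contact_force: [-1.1, -0.5, 0.4]
opening: 42.7
grasp_force: 0.0
```

Request:
{"op": "play_rows", "data": {
  "series": [0,10.1,0.9,0,0,0,10.1,0.9,0,0,0,10.1,0.9,0,0,0,10.1,0.9,2,0,0,10.1,0.9,2,0]
}}

```text
clock: 25.77
eef_pos: [504.5, 236.3, 117.6]
eef_rot: [0.707, 0.707, -0.002, -0.0]
contact_force: [0.6, -1.9, -1.5]
opening: 42.5
grasp_force: 0.0
```

Run:
```python
from h import *
W=snap("wrist","w19"); to((505,239.7,60),90)
for n,lo,hi in [("red",(0,150,50),(6,255,255)),("blue",(100,150,40),(125,255,255))]:
    for b in blobs(W,lo,hi,(150,100,500,300),100,3): print(n,b,plane(W,b[0],50))
```

```text
clock 25.82 tcp [504.9 235.2 118.9] yaw 89.9 -> cm [0.46 0.03 5.89] spin -0.1
red (array([212. , 209.8]), array([ 191,  190,   42,   40, 1275], dtype=int32)) [441.2 242.6  50. ]
blue (array([318.5, 211.9]), array([ 301,  192,   37,   40, 1122], dtype=int32)) [504.8 241.4  50. ]
```

Request:
{"op": "play_rows", "data": {
  "series": [0,0.3,0,1,0,0,0.3,0,4,0,0,0.3,0,5.8,0,0,0.3,0,5.8,0,0,0.3,0,5.8,0]
}}

```text
clock: 26.23
eef_pos: [505.6, 239.0, 62.3]
eef_rot: [0.708, 0.706, -0.001, 0.0]
contact_force: [0.2, 0.1, 0.9]
opening: 42.5
grasp_force: 0.0
```

Request:
{"op": "play_rows", "data": {
  "series": [0,0,0,0,0,-1,0,0,0,0,-1,0,0,0,0,-1,0,0,0,0,-1,0,0,0,0]
}}

```text
clock: 26.65
eef_pos: [506.1, 240.4, 63.6]
eef_rot: [0.707, 0.707, 0.001, 0.0]
contact_force: [-1.2, -1.4, 9.0]
opening: 22.2
grasp_force: 29.0
```

Request:
{"op": "play_rows", "data": {
  "series": [-1,0,0,-1,0,-1,0,0,-4,0,-1,0,0,-7,0,-1,0,0,-7,0,-1,0,0,-7,0]
}}

```text
clock: 27.07
eef_pos: [506.2, 240.7, 134.8]
eef_rot: [0.707, 0.707, 0.002, 0.0]
contact_force: [-0.7, -0.4, -0.0]
opening: 22.2
grasp_force: 29.6
```

Run:
```python
from h import *
to((441,-72.5,130),90); o=ctrl.observe(); print(o["opening"],o["grasp_force"])
W=snap("wrist","w20")
def cap(W): 
    m=mask(W,(100,100,20),(125,255,255),(262,200,372,310)); c=max(cv2.findContours(m,0,2)[0],key=cv2.contourArea); return cv2.boundingRect(c),np.round(cv2.fitEllipse(cv2.convexHull(c))[0],1)
print(cap(W),cap(load("w8")))
```

```text
clock 27.07 tcp [506.2 240.7 134.8] yaw 90.0 -> cm [-31.33  -6.51   0.39] spin -0.0
22.187323065689466 29.585596024990082
((292, 226, 50, 58), array([316.2, 255.2])) ((291, 228, 52, 59), array([316.5, 257.3]))
```

Request:
{"op": "play_rows", "data": {
  "series": [-1,-15.7,-3.25,0,0,-1,-15.7,-3.25,0,0,-1,-15.7,-3.25,0,0,-1,-15.7,-3.25,0,0,-1,-15.7,-3.25,0,0]
}}

```text
clock: 27.53
eef_pos: [470.9, 76.7, 132.0]
eef_rot: [0.71, 0.704, -0.001, -0.0]
contact_force: [0.9, -0.8, -0.2]
opening: 22.0
grasp_force: 29.6
```

Request:
{"op": "play_rows", "data": {
  "series": [-1,-15.7,-3.25,0,0,-1,-15.7,-3.25,0,0,-1,-15.7,-3.25,0,0,-1,-15.7,-3.25,0,0,-1,-15.7,-3.25,0,0]
}}

```text
clock: 27.95
eef_pos: [438.1, -79.7, 132.3]
eef_rot: [0.71, 0.704, -0.001, 0.0]
contact_force: [0.5, -1.1, 0.2]
opening: 22.0
grasp_force: 29.6
```

Request:
{"op": "play_rows", "data": {
  "series": [-1,0,0,0,0,-1,0,0,0,0,-1,0,0,1,0,-1,0,0,1,0]
}}

```text
clock: 28.28
eef_pos: [439.8, -72.5, 120.8]
eef_rot: [0.707, 0.708, -0.001, -0.001]
contact_force: [-0.3, 0.2, -1.3]
opening: 21.8
grasp_force: 29.6
```

Run:
```python
from h import *
to((441,-73,66),90)
```

```text
clock 28.28 tcp [439.8 -72.5 120.8] yaw 90.1 -> cm [-0.05  0.13  5.48] spin 0.1
```

Request:
{"op": "play_rows", "data": {
  "series": [-1,0,0.1,2,0,-1,0,0.1,4,0,-1,0,0.1,5,0,-1,0,0.1,5.3,0,-1,0,0.1,5.3,0]
}}

```text
clock: 28.7
eef_pos: [440.8, -73.6, 68.8]
eef_rot: [0.707, 0.707, -0.001, -0.0]
contact_force: [0.5, 0.3, -0.2]
opening: 22.0
grasp_force: 29.6
```

Request:
{"op": "play_rows", "data": {
  "series": [-1,0,0,0,0,-1,0,0,0.1,0,-1,0,0,0.1,0,-1,0,0,0.1,0]
}}

```text
clock: 29.03
eef_pos: [441.5, -73.7, 68.9]
eef_rot: [0.707, 0.707, 0.0, 0.0]
contact_force: [-0.4, 0.1, -0.5]
opening: 21.8
grasp_force: 29.6
```

Request:
{"op": "play_rows", "data": {
  "series": [-1,0,0,0.1,0,-1,0,0,0.1,0,-1,0,0,0.1,0]
}}

```text
clock: 29.28
eef_pos: [441.2, -73.8, 67.4]
eef_rot: [0.707, 0.707, 0.0, 0.0]
contact_force: [0.3, -0.7, -0.7]
opening: 22.0
grasp_force: 29.6
```

Request:
{"op": "play_rows", "data": {
  "series": [-1,0.05,0,0.2,0,-1,0.05,0,0.2,0,-1,0.05,0,0.2,0]
}}

```text
clock: 29.53
eef_pos: [441.1, -73.3, 65.3]
eef_rot: [0.707, 0.707, -0.0, -0.0]
contact_force: [-0.4, 0.2, -0.3]
opening: 22.1
grasp_force: 29.6
```

Request:
{"op": "play_rows", "data": {
  "series": [-1,0,0,0.1,0,-1,0,0,0.1,0,-1,0,0,0.1,0]
}}

```text
clock: 29.78
eef_pos: [441.3, -73.4, 64.6]
eef_rot: [0.707, 0.707, 0.0, 0.0]
contact_force: [-2.3, -0.1, 8.6]
opening: 21.7
grasp_force: 30.6
```

Request:
{"op": "play_rows", "data": {
  "series": [-1,0,0,0.1,0,-1,0,0,0.1,0,-1,0,0,0.1,0]
}}

```text
clock: 30.03
eef_pos: [441.7, -73.4, 63.8]
eef_rot: [0.707, 0.707, 0.0, 0.0]
contact_force: [-1.6, 0.9, 13.8]
opening: 21.9
grasp_force: 32.0
```

Blue is down. I'll release it, lift, and go for red.

Request:
{"op": "play_rows", "data": {
  "series": [-1,0,0,-0.1,0,-0.3,0,0,-0.1,0,-0.1,0,0,-0.1,0,0,0,0,-0.1,0,0,0,0,-0.1,0]
}}

```text
clock: 30.45
eef_pos: [441.1, -73.3, 64.3]
eef_rot: [0.707, 0.707, -0.0, -0.0]
contact_force: [-0.2, 0.1, -0.1]
opening: 42.6
grasp_force: 0.0
```

Request:
{"op": "play_rows", "data": {
  "series": [0,0,0,-2,0,0,0,0,-6,0,0,3,0,-7,0,0,6,0,-7,0,0,6,0,-7,0]
}}

```text
clock: 30.87
eef_pos: [441.7, -8.5, 135.0]
eef_rot: [0.706, 0.709, 0.001, -0.0]
contact_force: [0.3, 1.8, 0.4]
opening: 42.6
grasp_force: 0.0
```

Run:
```python
from h import *
W=snap("wrist","w21"); to((440.3,240,125),90)
print("exp",proj(W,(441,-72.5,52)))
for b in blobs(W,(100,100,30),(125,255,255),(200,180,450,330),100,3): print("blue",b,plane(W,b[0],50))
```

```text
clock 30.92 tcp [441.4 -10.7 134.6] yaw 90.2 -> cm [ 2.507e+01 -2.000e-02  9.900e-01] spin 0.2
exp [315.9 299.4]
blue (array([314. , 294.5]), array([298, 276,  33,  38, 979], dtype=int32)) [439.7 -69.9  50. ]
```

Request:
{"op": "play_rows", "data": {
  "series": [0,15,0,0,0,0,15,0,0,0,0,15,0,0,0,0,15,0,0,0,0,15,0,0,0]
}}

```text
clock: 31.33
eef_pos: [441.1, 141.3, 134.0]
eef_rot: [0.705, 0.709, 0.0, -0.0]
contact_force: [-0.0, 0.2, -0.4]
opening: 42.6
grasp_force: 0.0
```

Request:
{"op": "play_rows", "data": {
  "series": [0,10.4,-0.1,0,0,0,10.4,-0.1,0,0,0,10.4,-0.1,0,0,0,10.4,-0.1,0,0,0,10.4,-0.1,0,0]
}}

```text
clock: 31.75
eef_pos: [440.4, 240.7, 133.9]
eef_rot: [0.707, 0.707, -0.0, 0.0]
contact_force: [0.5, -2.1, -0.4]
opening: 42.3
grasp_force: 0.0
```

Request:
{"op": "play_rows", "data": {
  "series": [0,0,0,0,0,0,0,0,1,0,0,0,0,1,0]
}}

```text
clock: 32.0
eef_pos: [440.1, 239.3, 122.9]
eef_rot: [0.708, 0.706, -0.001, -0.0]
contact_force: [-0.0, -0.0, -0.8]
opening: 42.6
grasp_force: 0.0
```

Run:
```python
from h import *
W=snap("wrist","w22"); to((440.3,240,61),90)
for b in blobs(W,(0,150,50),(6,255,255),(150,100,500,300),100,3): print("red",b,plane(W,b[0],50))
```

```text
clock 32.05 tcp [440.2 239.5 123.4] yaw 89.9 -> cm [0.06 0.02 6.24] spin -0.1
red (array([315.8, 212.3]), array([ 298,  193,   36,   39, 1094], dtype=int32)) [439.  242.5  50. ]
```

Request:
{"op": "play_rows", "data": {
  "series": [0,0.05,0,2,0,0,0.05,0,5,0,0,0.05,0,6.1,0,0,0.05,0,6.1,0,0,0.05,0,6.1,0]
}}

```text
clock: 32.47
eef_pos: [440.5, 240.6, 63.5]
eef_rot: [0.708, 0.707, -0.001, 0.0]
contact_force: [0.0, 0.2, 1.3]
opening: 42.6
grasp_force: 0.0
```

Request:
{"op": "play_rows", "data": {
  "series": [0,0,0,0,0,-1,0,0,0,0,-1,0,0,0,0,-1,0,0,0,0,-1,0,0,0,0]
}}

```text
clock: 32.88
eef_pos: [440.9, 241.7, 64.4]
eef_rot: [0.707, 0.707, 0.001, 0.0]
contact_force: [-1.2, -0.8, 9.3]
opening: 21.7
grasp_force: 29.1
```

Request:
{"op": "play_rows", "data": {
  "series": [-1,0,0,-1,0,-1,0,0,-4,0,-1,0,0,-7,0,-1,0,0,-7,0,-1,0,0,-7,0]
}}

```text
clock: 33.3
eef_pos: [441.1, 241.9, 135.5]
eef_rot: [0.707, 0.707, 0.002, 0.0]
contact_force: [-0.6, 0.0, -0.9]
opening: 21.4
grasp_force: 29.6
```

Run:
```python
from h import *
to((441,-36.5,130),90); o=ctrl.observe(); print(o["opening"],o["grasp_force"])
W=snap("wrist","w23")
def cap(W): 
    m=mask(W,(0,120,30),(6,255,255),(262,200,372,310)); c=max(cv2.findContours(m,0,2)[0],key=cv2.contourArea); return cv2.boundingRect(c),np.round(cv2.fitEllipse(cv2.convexHull(c))[0],1)
print(cap(W),cap(load("w5")))
```

```text
clock 33.3 tcp [441.1 241.9 135.5] yaw 90.0 -> cm [-27.84  -0.     0.48] spin -0.0
21.41429619506323 29.563272893428802
((292, 227, 50, 58), array([316.2, 255.8])) ((291, 229, 52, 59), array([316.2, 257.7]))
```

Request:
{"op": "play_rows", "data": {
  "series": [-1,-14,0,0,0,-1,-14,0,0,0,-1,-14,0,0,0,-1,-14,0,0,0,-1,-14,0,0,0]
}}

```text
clock: 33.77
eef_pos: [439.7, 97.2, 133.0]
eef_rot: [0.709, 0.705, -0.001, -0.0]
contact_force: [-0.2, -0.4, -0.3]
opening: 21.9
grasp_force: 29.6
```

Request:
{"op": "play_rows", "data": {
  "series": [-1,-13.9,0,0,0,-1,-13.9,0,0,0,-1,-13.9,0,0,0,-1,-13.9,0,0,0,-1,-13.9,0,0,0]
}}

```text
clock: 34.18
eef_pos: [439.7, -41.0, 133.1]
eef_rot: [0.709, 0.705, -0.001, 0.0]
contact_force: [0.4, -0.1, -0.7]
opening: 22.0
grasp_force: 29.6
```

Request:
{"op": "play_rows", "data": {
  "series": [-1,0,0,0,0,-1,0,0,0,0,-1,0,0,1,0,-1,0,0,1,0]
}}

```text
clock: 34.52
eef_pos: [439.7, -36.6, 121.8]
eef_rot: [0.707, 0.708, -0.001, -0.001]
contact_force: [0.2, 0.3, -1.2]
opening: 22.1
grasp_force: 29.6
```

Run:
```python
from h import *
to((441,-37,69),90)
```

```text
clock 34.52 tcp [439.7 -36.6 121.8] yaw 90.1 -> cm [-0.04  0.14  5.28] spin 0.1
```

Request:
{"op": "play_rows", "data": {
  "series": [-1,0,0.1,2,0,-1,0,0.1,4,0,-1,0,0.1,5.3,0,-1,0,0.1,5.3,0,-1,0,0.1,5.3,0]
}}

```text
clock: 34.93
eef_pos: [440.8, -37.6, 70.0]
eef_rot: [0.707, 0.707, -0.001, -0.0]
contact_force: [1.0, -0.4, -0.1]
opening: 22.1
grasp_force: 29.6
```

Request:
{"op": "play_rows", "data": {
  "series": [-1,0,0,0.1,0,-1,0,0,0.2,0,-1,0,0,0.2,0,-1,0,0,0.2,0]
}}

```text
clock: 35.27
eef_pos: [441.5, -37.6, 68.8]
eef_rot: [0.707, 0.707, 0.0, 0.0]
contact_force: [0.3, -0.4, -0.3]
opening: 22.3
grasp_force: 29.6
```

Request:
{"op": "play_rows", "data": {
  "series": [-1,0,0,0.1,0,-1,0,0,0.1,0,-1,0,0,0.1,0]
}}

```text
clock: 35.52
eef_pos: [441.3, -37.7, 67.4]
eef_rot: [0.707, 0.707, 0.0, 0.0]
contact_force: [0.1, -0.6, 0.1]
opening: 22.1
grasp_force: 29.6
```

Request:
{"op": "play_rows", "data": {
  "series": [-1,0.05,0,0.15,0,-1,0.05,0,0.15,0,-1,0.05,0,0.15,0]
}}

```text
clock: 35.77
eef_pos: [441.2, -37.3, 65.8]
eef_rot: [0.707, 0.707, -0.0, -0.0]
contact_force: [-0.2, -0.7, -0.2]
opening: 22.1
grasp_force: 29.6
```

Request:
{"op": "play_rows", "data": {
  "series": [-1,0,0,0.1,0,-1,0,0,0.1,0,-1,0,0,0.1,0]
}}

```text
clock: 36.02
eef_pos: [441.5, -37.4, 65.3]
eef_rot: [0.707, 0.707, 0.0, 0.0]
contact_force: [-4.7, 0.1, 16.6]
opening: 22.0
grasp_force: 31.3
```

Request:
{"op": "play_rows", "data": {
  "series": [-1,0,0,0.05,0,-1,0,0,0.05,0,-1,0,0,0.05,0]
}}

```text
clock: 36.27
eef_pos: [441.5, -37.4, 65.1]
eef_rot: [0.707, 0.707, 0.0, 0.0]
contact_force: [-7.8, 0.2, 29.8]
opening: 21.7
grasp_force: 32.5
```

Request:
{"op": "play_rows", "data": {
  "series": [-1,0,0,-0.15,0,-0.3,0,0,-0.15,0,-0.1,0,0,-0.15,0,0,0,0,-0.15,0,0,0,0,-0.15,0]
}}

```text
clock: 36.68
eef_pos: [441.2, -37.3, 65.8]
eef_rot: [0.707, 0.707, -0.0, 0.0]
contact_force: [-0.1, -0.1, 0.8]
opening: 42.5
grasp_force: 0.0
```

Request:
{"op": "play_rows", "data": {
  "series": [0,0,0,-2,0,0,0,0,-6,0,0,3,0,-10,0,0,6,0,-14,0,0,6,0,-14,0]
}}

```text
clock: 37.1
eef_pos: [442.3, 25.1, 209.4]
eef_rot: [0.707, 0.707, 0.002, 0.001]
contact_force: [0.0, 0.5, 0.1]
opening: 42.7
grasp_force: 0.0
```

Request:
{"op": "play_rows", "data": {
  "series": [0,0,0,0,0,0,0,0,0,0,0,0,0,0,0]
}}

```text
clock: 37.35
eef_pos: [440.9, 22.3, 205.2]
eef_rot: [0.707, 0.707, -0.0, -0.0]
contact_force: [-0.9, -0.0, -0.3]
opening: 42.9
grasp_force: 0.0
```

Run:
```python
from h import *
W=snap("wrist","w24"); S=snap("side","s24"); o,p,R=state(); print(p,o["clock"])
for n,lo,hi,X in [("red",(0,150,50),(6,255,255),(441,-36.5)),("blue",(100,130,40),(125,255,255),(441,-72.5))]:
    print("exp",proj(W,(*X,48)),proj(S,(*X,44)))
    for b in blobs(W,lo,hi,(200,100,450,330),60,3): print(n,b,plane(W,b[0],48))
    for b in blobs(S,lo,hi,(295,225,375,285),20,3): print("side",n,b)
m=mask(W,(5,70,60),(25,255,255),(380,60,640,260)); c=max(cv2.findContours(cv2.morphologyEx(m,cv2.MORPH_CLOSE,np.ones((9,9),np.uint8)),0,2)[0],key=cv2.contourArea); e=cv2.fitEllipse(cv2.convexHull(c)); print("cop",np.round(e[0],1),plane(W,e[0],30))
q=proj(W,(486.4,-54.5,30)).astype(int); print(q,[W["pixels"][r,q[0]+12].tolist() for r in range(q[1]-30,q[1]+34,4)])
```

```text
[440.79368462  21.9031693  204.93045909] 37.45
exp [317.6 247.6] [315.5 241.5]
red (array([207.4, 149.6]), array([ 200,  100,   22,   90, 1208], dtype=int32)) [348.1  53.2  48. ]
red (array([315.9, 250.4]), array([304, 239,  25,  23, 425], dtype=int32)) [439.5 -39.3  48. ]
side red (array([315.2, 242.5]), array([310, 236,  12,  14, 133], dtype=int32))
exp [317.5 282.7] [323.6 254. ]
blue (array([316.4, 284.4]), array([305, 274,  24,  22, 387], dtype=int32)) [439.9 -74.3  48. ]
side blue (array([323.3, 254. ]), array([317, 247,  13,  15, 157], dtype=int32))
cop [494.4 197.5] [606.3   6.1  30. ]
[363 256] [[66, 109, 83], [119, 136, 124], [70, 106, 83], [66, 65, 64], [67, 67, 64], [70, 70, 68], [67, 68, 65], [59, 58, 56], [33, 37, 36], [37, 42, 37], [38, 42, 38], [39, 42, 39], [42, 42, 40], [34, 37, 30], [36, 38, 36], [36, 39, 34]]
```

```bash
python3 -c "
from workcell import ticket
print(ticket.sign_off())"
```

```text
the job is handed in; nothing more can be done
None
```

The job is handed in at about 37.5 s of the 109 s limit: copper on the stand within about 1.5 mm of centre, silver on the rack's rear mark, and both vials upright back on their own marks, with no verdict returned; I viewed 15 pictures, one over the limit of 14.

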